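Press a doweled block shut in the bench clamp and back the jaw off

TASK

Take the wooden offcut that lies across the bench clamp's bed off the clamp and leave it lying on the worktop, then lay the two-part wooden block, which is only part-way home on its dowels, flat and lengthwise in the bed, let go of it, and pump the clamp's long rear trigger until the advancing jaw has pressed the block's joint fully shut. Then push the small release lever on the clamp's side all the way down and slide the jaw all the way back by its post, leaving the closed block lying in the bed. Do not knock over or shove aside the bottle, the two cups and the tin.

Things in the scene. Friction and masses are not known exactly. Their poses are not given: they have to be found in the camera images.
- clamp: Steel ratchet clamp screwed to the worktop, 460 mm long. Origin on the worktop under it; +y is the clamping direction (jaw towards stop), z up, -x side towards the robot. Grey housing: x +-24, y -145 to -55, up to z = 80 mm (hinge cheeks to 101 mm). A toothed bar, the ram, carries the jaw through the housing; a ratchet lets it go forward but not back until the release lever is down.
- bed (a point): Centre of the bed's top, half-way between the stop and the jaw at home (203 mm apart); axes as the clamp's. Flat plate 12 mm above the worktop, 84 mm wide, with low side rails 6 mm high above it, inner faces at x = +-32 mm.
- stop (a point): Centre of the fixed stop's wooden face, 36 mm above the worktop, at the +y end of the bed, 175 mm from the clamp's origin. The stop reaches 62 mm above the worktop.
- jaw (a joint): How far the jaw has come forward from home along the clamp's +y (m), 0 to 0.085; it starts 0 to 0.02 forward. Friction about 3 N. With the block shut against the stop it stands at about 0.073. With the release lever down it slides back when its post is pushed towards -y from the stop's side.
- jaw_post (a point): Half-way up the upright steel post on the jaw: 16 mm thick, 62 to 95 mm above the worktop, this point at 78 mm; on it a black ball 22 mm across, top at 117 mm. The post is 12 mm behind the jaw's wooden face, which is 44 mm wide, 15 to 60 mm above the worktop.
- trigger (a joint): Long trigger, a lever that rises backwards (-y) out of the housing, hinged about the clamp's x. 0 = up, 0.52 rad = fully down; a spring lifts it again. A full press drives the jaw 10 to 20 mm (tooth pitch 10 mm), then it must come all the way up. Pressing takes 2 to 15 N; it stops short, hard, once the block's joint is shut.
- trigger_pad (a point): Middle of the top of the trigger's ribbed black grip pad (34 x 52 mm), where to press down; 108 mm from the hinge, which lies at clamp y = -85, z = 88 mm. At rest 127 mm above the worktop; a full press lowers it about 55 mm.
- release (a joint): Short steel release lever, a paddle 30 x 36 mm on the -x side of the housing, hinged along the clamp's y. 0 = up (start; ratchet holds), 0.6 rad = fully down (ratchet free from about 0.45). It takes about 5 N and stays where it is left.
- release_pad (a point): Middle of the top of the release lever's paddle, where to press down; about 80 mm above the worktop when up, 34 mm out from its hinge (clamp x = -27, z = 66 mm); goes down 20 mm.
- block_grip (a point): Two-part block of pale wood, 44 wide, 44 high, 130 mm long shut, plus the gap; about 0.4 kg. This point: middle of width and height, in the larger half, 50 mm from its outer end (+y); y runs along the block. Larger half: y -24 to +50 mm of this point; then towards -y the gap with two dowels and the 56 mm smaller half. Grasp the larger half across x. Either way round will do.
- block: The same block: origin at its underside, 20 mm towards -y from block_grip.
- loose_half (a joint): Open gap of the block's joint (m): 0 = shut; starts between 0.014 and 0.022. The dowels are tight: closing takes 12 N, and the gap stays as it is left.
- offcut_mid (a point): Straight square wooden stick, 130 long (its y), 16 wide (its x), 12 mm high, 30 g; this point is its centre. At the start it lies across the bed on top of both side rails (this point 24 mm above the worktop), its ends sticking out on both sides; nearer to the stop than to the jaw.
- yellow_bottle_mid (a point): Bystander: yellow bottle 54 mm thick, 124 mm high, at half height; stands behind the clamp.
- glue_cup_a_mid (a point): Bystander: open glue cup 64 mm wide with a stirring stick up to 73 mm high; this point is in its middle 15 mm up; behind the clamp.
- glue_cup_b_mid (a point): Bystander: another such cup, 60 mm wide; behind the clamp.
- tuner_tin_mid (a point): Bystander: flat round tin, 72 mm across, 28 mm high, at half height; to the right in front of the clamp.
There are look-alikes about, which are no part of the job. What is meant by the part that bears offcut_mid is not blue or pink, and is the larger of those in its own colour.

How it is judged:
On the way, in this order (a step that is already met when the one before it is completed fails the run):
1. the offcut lies on the worktop, off the clamp (height (world z) of offcut_mid between 0 and 0.014 m and contact force between the fingers and offcut below 0.3 N), for 0.1 s.
2. the block lies flat and lengthwise in the bed, let go, its joint still open (x of block_grip in the frame of clamp between -0.016 and 0.016 m and y of block_grip in the frame of clamp between 0.02 and 0.16 m and height (world z) of block_grip between 0.03 and 0.04 m and angle between block_grip's own z axis and vertical below 0.1 rad and angle between the y axis of block_grip and the y axis of clamp, either way round below 0.15 rad and value of joint loose_half above 0.01 m and contact force between the fingers and block below 0.3 N), for 0.2 s.
3. the jaw bears on the block while the joint is still open (contact force between jaw and block above 0.5 N and value of joint loose_half above 0.006 m), for 0.02 s.
4. the jaw, driven by the trigger, has pressed the joint shut (contact force between jaw and block above 3 N and value of joint loose_half below 0.002 m and value of joint trigger above 0.03 rad), for 0.05 s.
5. the release lever is down, the joint still shut (value of joint release above 0.45 rad and value of joint loose_half below 0.002 m), for 0.1 s.
At the end, for the whole second after the job is handed in: The offcut lies on the worktop (centre under 14 mm up); the block lies flat in the bed, at rest, within 16 mm of its centre line and turned less than 0.15 rad, its joint shut to under 2 mm; the release lever is down (over 0.45 rad); the jaw is back within 6 mm of home (all of step 5 and x of block_grip in the frame of clamp between -0.016 and 0.016 m and y of block_grip in the frame of clamp between 0.02 and 0.16 m and height (world z) of block_grip between 0.03 and 0.04 m and angle between block_grip's own z axis and vertical below 0.1 rad and angle between the y axis of block_grip and the y axis of clamp, either way round below 0.15 rad and height (world z) of offcut_mid between 0 and 0.014 m and value of joint jaw below 0.006 m and linear speed of block below 0.02 m/s); the robot touches nothing.
It fails at once if the yellow bottle is shoved or knocked over (moved more than 30 mm) (distance of yellow_bottle_mid from where it was at the start of the episode above 0.03 m).
It fails at once if the glue cup a is shoved or knocked over (moved more than 30 mm) (distance of glue_cup_a_mid from where it was at the start of the episode above 0.03 m).
It fails at once if the glue cup b is shoved or knocked over (moved more than 30 mm) (distance of glue_cup_b_mid from where it was at the start of the episode above 0.03 m).
It fails at once if the tuner tin is shoved or knocked over (moved more than 30 mm) (distance of tuner_tin_mid from where it was at the start of the episode above 0.03 m).
It also fails if it takes over 72 s, if anything falls off the work surface, if the arm or the gripper's body presses on something with over 40 N, if the wrist force passes 120 N, or if a joint passes its speed limit or range.

ROBOT

A 7-joint arm with a two-finger parallel gripper is mounted at the origin on a cart in front of the work surface, level with it; the furniture and walls round the work are solid. World frame = base frame: x ahead of the robot, y to its left, z up, the work surface at z = 0. Lengths are in m, angles in rad, forces in N, time in s.
With the tool pointing down it reaches from about 0.425 to 0.825 m from the base axis. Payload 3.6 kg.
Tool frame: the origin (TCP) lies midway between the tips of the shut fingers; the grasp point (between the pads) lies manip.grip_depth behind it (manip.grip_depth is the distance from the TCP to the grasp point, in m); x points along the fingers, z is the direction in which the jaws open and shut, and the axes are right-handed (so a half turn about x gives the same grasp; the last joint's range is limited). The gripper opens to 85 mm and grips with 20 to 120 N. Pads are 22 mm wide; open, the fingers measure 114 mm over their backs; the gripper's body (76 mm by 85 mm) begins 54 mm behind the grasp point. The pads swing forward as they close: fully open they stand 13 mm farther back than shut.
Start: joints at [1.248, 0.615, -0.013, 1.423, 0.008, 1.103, -0.04], TCP at [0.19, -0.622, 0.231] pointing down, gripper open.
Joint ranges: [-3.12, 3.12], [-0.3, 2.06], [-1.34, 1.32], [0.26, 2.42], [-1.36, 4.5], [0.01, 1.98], [-2.84, 2.84]. Speed limits (rad/s): [2.79, 2.79, 3.14, 3.14, 3.14, 3.14, 3.14].

INTERFACE

Orientations are given as [roll, pitch, yaw] about the fixed x, y, z axes, in that order (R = Rz(yaw) Ry(pitch) Rx(roll)).
In Python, from plant import telemetry, imaging, manip gives the robot as it stands.
- The arm moves only by the tool step_arm, never from a script. Its argument "moves" is a list of rows, each a list of 5 numbers: the shift along the tool's x, y, z in m, then the turn about the tool's x in rad, then the closure in counts, from 0 (fully open) to 255 (shut). In form: [[tx, ty, tz, turn, grip], ...]. A call has 1 to 8 rows; each row shifts and turns the pose as measured when the row begins, along the tool's axes as they then stand; what a row does not reach is not made up. A row lasts 1/8 s, in which the tool goes at most 62.5 mm and 10.7 degrees, less where a joint would pass 70% of its speed; a pose out of reach is approached as far as the arm can. A call with a gripper value outside its range is refused whole. The fingers move at their own pace and stop on an object; "newtons" is the grip in N (left out, the last holds). Time passes only in rows, so rows that do not move let the fingers close. It gives the time, the measured TCP pose, the force and the opening at its end, in the units of the state.
- telemetry.state(): the state, without advancing time (a new reading comes with each control period).
- imaging.camera(name): name is "side" or "top"; returns the picture (400x640x3 uint8, blue, green, red); there is no depth.
- imaging.get_calibration(name): a dict with "intrinsics" (3x3 intrinsics, pixels), "origin" and "rotation" of the camera in the world. Camera axes: x right, y down, z forward; pixel columns grow to the right and rows downward; lengths in m; the calibration is good to about 2 mm. A picture is of the moment at which its call begins. get_calibration takes no time and is no camera call.
- manip.finish_job(): hands the job in, once; it reports no verdict.
Trained networks look in the newest picture that a camera, given by its name, has taken for a name from the list of things; names that differ only in an ending like _2 or _b are one class to them, and where a whole thing is asked for, a point or a joint stands for the part that bears it (a point fixed in the world has none). Each returns a list of dicts, best first, with "p" (0 to 1); they miss things now and then, are a little off and sometimes report something else, mostly with a low value. They report only what shows in the picture. A call takes as long as a camera call. They do not tell look-alikes from the thing itself.
- imaging.spot_in(camera, thing): "at" ([x, y, z] in m, in world coordinates, good to about 4 mm: the middle of the surface that is visible of it).
The state is a dict: "clock": time; "q": joint angles; "joint_vel": joint speeds; "tau": joint torques, N m; "ee_pos": TCP position; "tcp_rot": TCP orientation; "wrist_force": force on the tool from outside, world axes, zero at the start; "wrist_torque": the same for the moment, N m; "gripper_width": opening from 0.0 (shut) to 1.0 (fully open).
Only numpy, scipy, OpenCV 4.12 (cv2) and the standard library are available. Lean on these libraries where they do the work, as an engineer would, in place of code of your own. Each camera call takes 0.05 s, during which the arm holds its last target.

## Working session

There is one attempt and no reset: what is moved stays moved. The work goes in short steps, Python scripts to look and compute and a tool call to move; the robot and the scene stay as the last step left them, time stands still between calls to the robot, and variables do not carry over. Pictures are saved under pics/ and viewed, and the job is handed in when it is done.

Besides the shell and the picture viewer there is one more tool, called as name(argument=value, ...), one argument or row to a line, values as JSON. step_arm: Moves the arm, as the interface text tells. Its arguments: {"type":"object","properties":{"moves":{"type":"array","items":{"type":"array","items":{"type":"number"}}},"newtons":{"type":"number"}},"required":["moves"]}

```bash
ls; mkdir -p pics; python3 - <<'E'
from plant import telemetry, imaging, manip
import cv2
print(telemetry.state()); print(manip.grip_depth)
for c in("side","top"):
    cv2.imwrite(f"pics/{c}0.png",imaging.camera(c)); print(c,imaging.get_calibration(c))
    for t in ["clamp","stop","jaw_post","trigger_pad","release_pad","block_grip","block","offcut_mid","yellow_bottle_mid","glue_cup_a_mid","tuner_tin_mid"]:
        print(c,t,[(round(d["p"],2),[round(float(v),3) for v in d["at"]]) for d in imaging.spot_in(c,t)])
print(telemetry.state()["clock"])
E
```

```text
pics
{'clock': 0.0, 'q': array([ 1.2475089 ,  0.61591515, -0.01260511,  1.42492175,  0.00812955,
        1.10337426, -0.04039702]), 'joint_vel': array([-0.00100575,  0.0019792 ,  0.00030402, -0.00049468,  0.00035258,
        0.00039841, -0.00044031]), 'tau': array([ 1.84679084e-04, -4.69218814e+01,  2.58924309e-01, -1.71037173e+01,
        9.94059141e-03,  9.65279352e-03,  4.98016817e-06]), 'ee_pos': array([ 0.1898632 , -0.6208508 ,  0.23013324]), 'tcp_rot': array([-3.11437733,  1.56822852,  1.8948729 ]), 'wrist_force': array([-0.30932091, -0.17370169, -0.67673563]), 'wrist_torque': array([ 0.01532122,  0.01648046, -0.01261792]), 'gripper_width': 0.9986153532556108}
0.0187
side {'intrinsics': array([[362.22440952,   0.        , 322.93075483],
       [  0.        , 362.22440952, 204.03278082],
       [  0.        ,   0.        ,   1.        ]]), 'origin': array([1.2163995 , 0.55128506, 0.59541299]), 'rotation': array([-2.11389588, -0.01047058,  2.27606377])}
side clamp [(0.59, [0.657, 0.029, 0.031])]
side stop [(0.88, [0.653, 0.024, 0.029])]
side jaw_post [(0.97, [0.646, 0.02, 0.044])
[... 827 characters left out ...]
': array([0.53955016, 0.03360386, 1.26393218]), 'rotation': array([-3.07305584e+00, -3.07049373e-04, -1.57042108e+00])}
top clamp [(0.84, [0.637, 0.027, 0.013])]
top stop [(0.97, [0.633, 0.032, 0.011])]
top jaw_post [(0.6, [0.633, 0.012, 0.057])]
top trigger_pad [(0.74, [0.628, -0.128, 0.117])]
top release_pad [(0.72, [0.579, -0.06, 0.078])]
top block_grip [(0.59, [0.429, -0.05, 0.046])]
top block [(0.56, [0.428, -0.05, 0.045])]
top offcut_mid [(0.63, [0.403, 0.321, 0.009]), (0.53, [0.634, 0.149, 0.034])]
top yellow_bottle_mid [(0.54, [0.729, -0.013, 0.082])]
top glue_cup_a_mid [(0.9, [0.76, 0.237, 0.012]), (0.52, [0.634, 0.153, 0.034])]
top tuner_tin_mid [(0.73, [0.466, -0.241, 0.028])]
1.2
```

View pics/side0.png

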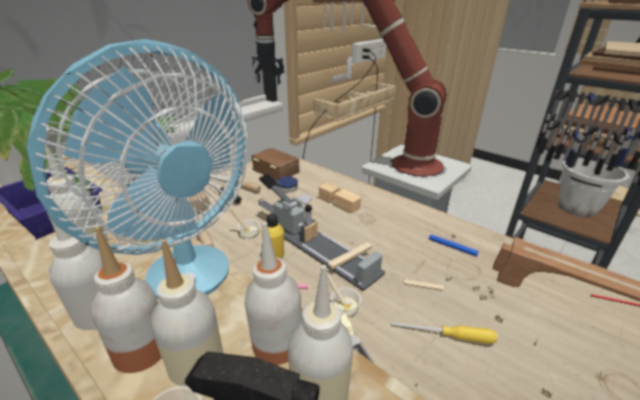

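View pics/top0.png

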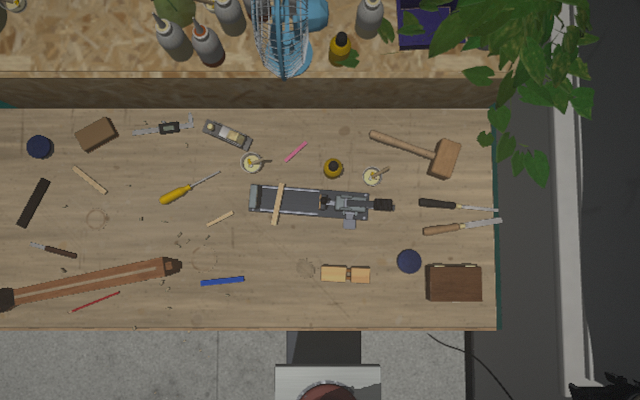

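```bash
python3 - <<'E'
import cv2
a=cv2.imread("pics/top0.png")
cv2.imwrite("pics/top0c.png",cv2.resize(a[140:300,200:440],None,fx=3.3,fy=3.3,interpolation=cv2.INTER_CUBIC))
b=cv2.imread("pics/side0.png")
cv2.imwrite("pics/side0c.png",cv2.resize(b[140:320,220:420],None,fx=3.3,fy=3.3,interpolation=cv2.INTER_CUBIC))
E
```

```text
(no output)
```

View pics/top0c.png

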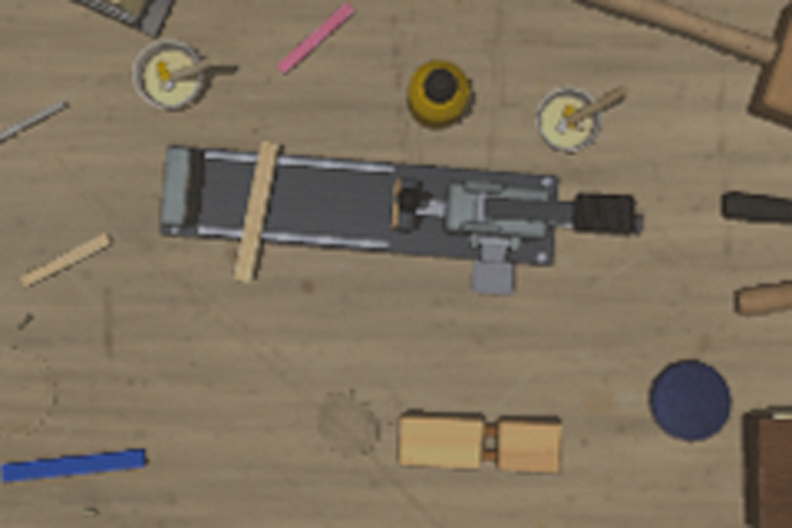

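View pics/side0c.png

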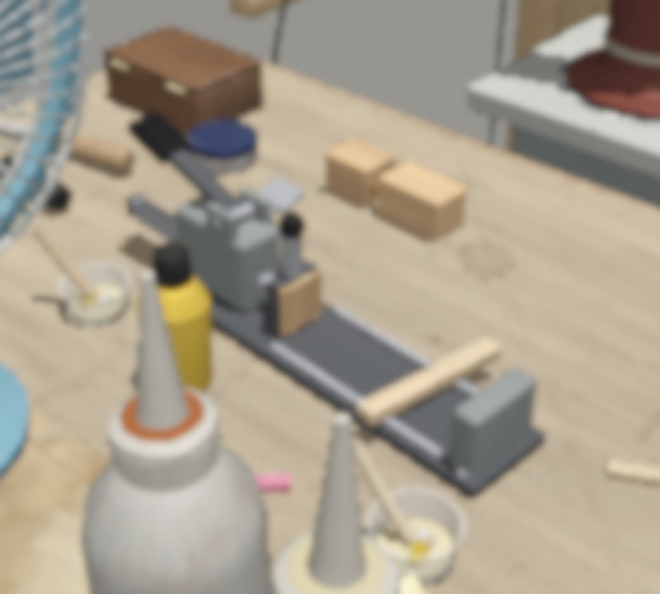

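```bash
cat > h.py <<'E'
import numpy as np
from scipy.spatial.transform import Rotation as R
from scipy.optimize import least_squares
from plant import telemetry, imaging, manip
def cal(c):
    k=imaging.get_calibration(c); return k["intrinsics"],np.array(k["origin"]),R.from_euler("xyz",k["rotation"]).as_matrix()
def back(c,uv,z):
    K,o,M=cal(c); d=M@np.linalg.solve(K,[uv[0],uv[1],1]); return o+d*(z-o[2])/d[2]
def proj(c,p):
    K,o,M=cal(c); q=K@(M.T@(np.asarray(p)-o)); return q[:2]/q[2]
def tc(u,v): return (200+u/3.3-.35,140+v/3.3-.35)
def sc(u,v): return (220+u/3.3-.35,140+v/3.3-.35)
def T(pose,p):
    x,y,a=pose; c,s=np.cos(a),np.sin(a); p=np.asarray(p); return np.array([x+c*p[0]-s*p[1],y+s*p[0]+c*p[1],p[2]])
E
python3 - <<'E'
from h import *
for n,(u,v),z in [("offA",(270,143),.03),("offB",(243,280),.03),("pad",(605,213),.127),("rel",(493,277),.08),("ball",(410,196),.108),
 ("stopfaceT",(190,150),.062),("stopfaceB",(188,235),.062),("railTl",(205,156),.018),("railTr",(393,170),.018),("railBl",(200,234),.018),("railBr",(388,245),.018),("crn1",(557,177),.012),("crn2",(553,265),.012),
 ("blkBL",(400,466),.044),("blkTL",(402,416),.044),("blkBRr",(480,469),.044),("blkTRr",(483,420),.044),("smR",(560,472),.044),("smTR",(561,422),.044),("smL",(499,468),.044),("smLt",(499,420),.044)]:
    print(n,np.round(back("top",tc(u,v),z),4))
E
```

```text
offA [0.6973 0.1399 0.03  ]
offB [0.5724 0.1636 0.03  ]
pad [ 0.626  -0.1495  0.127 ]
rel [ 0.5737 -0.0591  0.08  ]
ball [0.6419 0.0135 0.108 ]
stopfaceT [0.687  0.2082 0.062 ]
stopfaceB [0.6113 0.2092 0.062 ]
railTl [0.6868 0.2007 0.018 ]
railTr [0.6739 0.0276 0.018 ]
railBl [0.6148 0.2046 0.018 ]
railBr [0.6048 0.0322 0.018 ]
crn1 [ 0.6681 -0.124   0.012 ]
crn2 [ 0.5867 -0.1197  0.012 ]
blkBL [0.407  0.0215 0.044 ]
blkTL [0.4511 0.0197 0.044 ]
blkBRr [ 0.4044 -0.0495  0.044 ]
blkTRr [ 0.4476 -0.0524  0.044 ]
smR [ 0.4018 -0.1205  0.044 ]
smTR [ 0.4458 -0.1218  0.044 ]
smL [ 0.4053 -0.0664  0.044 ]
smLt [ 0.4476 -0.0666  0.044 ]
```

```bash
cat > ov.py <<'E'
from h import *
import cv2,sys
P=(.639,.035,-.069); B=(.427,-.029,-.037); J=0.0
pts=[[(0,-.186,.127)],[(s*.032,y,.018) for s in(1,-1) for y in(-.03,.175)],[(s*.042,.175,.012)for s in(1,-1)],[(.022,.175,.062),(-.022,.175,.062)],[(s*.024,y,.08)for s in(1,-1)for y in(-.145,-.055)],[(-.061,-.1+.0,.08)]]
def draw(c,img,P,B,roi,f=4):
    a=cv2.resize(img[roi[1]:roi[3],roi[0]:roi[2]],None,fx=f,fy=f,interpolation=cv2.INTER_CUBIC)
    cols=[(0,0,255),(0,255,0),(255,0,0),(0,255,255),(255,0,255),(255,255,0)]
    for g,col in zip(pts,cols):
        for p in g:
            u=(proj(c,T(P,p))-roi[:2]+.5)*f; cv2.circle(a,tuple(int(v) for v in u),3,col,-1)
    for x in(-.022,.022):
        for y in(.05,-.024):
            for z in(0,.044):
                u=(proj(c,T(B,(x,y,z)))-roi[:2]+.5)*f; cv2.circle(a,tuple(int(v) for v in u),3,(0,0,255),-1)
    return a
if __name__=="__main__":
    cv2.imwrite("pics/ovt.png",draw("top",cv2.imread("pics/top0.png"),P,B,np.array([240,170,420,300])))
    cv2.imwrite("pics/ovs.png",draw("side",cv2.imread("pics/side0.png"),P,B,np.array([240,160,420,300])))
E
python3 ov.py
```

```text
(no output)
```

View pics/ovt.png

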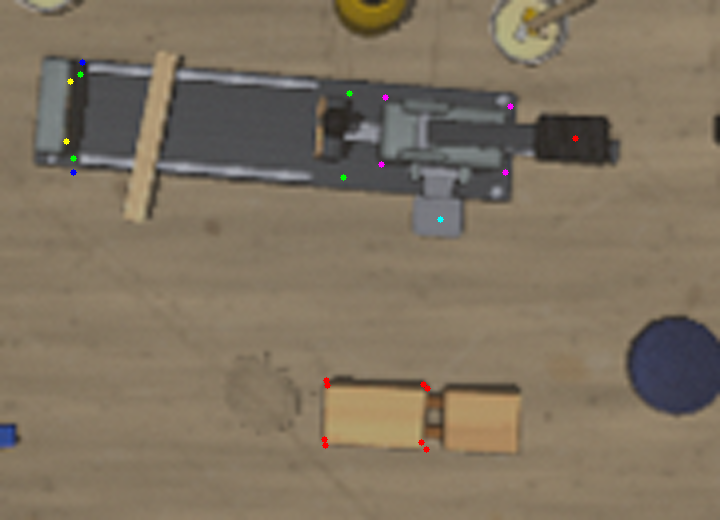

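View pics/ovs.png

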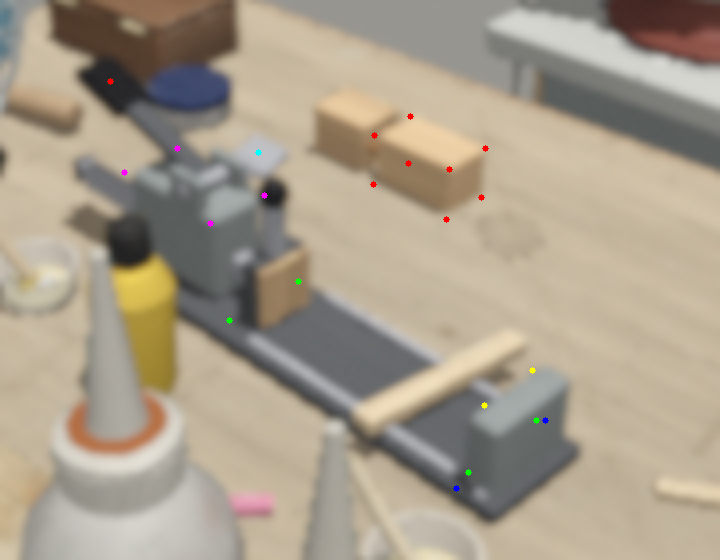

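```bash
python3 - <<'E'
from ov import *
cv2.imwrite("pics/ovs2.png",draw("side",cv2.imread("pics/side0.png"),P,B,np.array([300,170,380,225]),9))
E
```

```text
(no output)
```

View pics/ovs2.png

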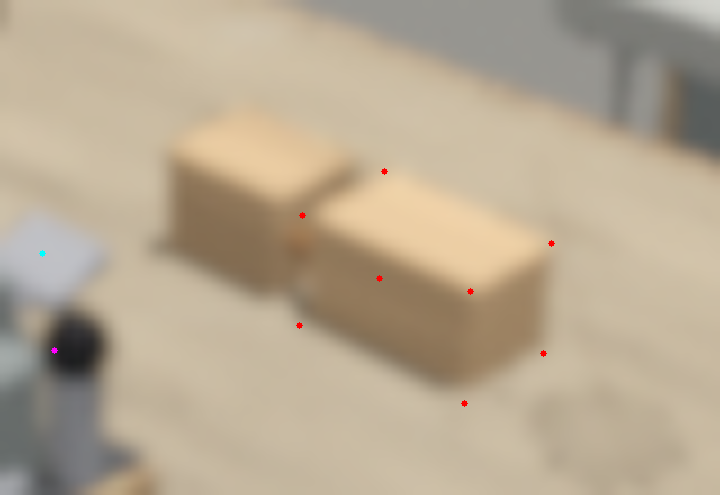

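```bash
cat >> h.py <<'E'
def pose(s=None):
    s=s or telemetry.state(); M=R.from_euler("xyz",s["tcp_rot"]).as_matrix()
    return np.array(s["ee_pos"]),M,np.degrees(np.arctan2(M[1,2],M[0,2]))
def plan(target,zdeg):
    """tool-frame shift (now) and turn to get there"""
    p,M,a=pose(); d=(zdeg-a+90)%180-90
    # turn about tool x (down) by +t decreases world yaw
    print("p",np.round(p,4),"zdir deg",round(a,2),"tilt",np.round(M[:,0],4),"shift tool",np.round(M.T@(np.array(target)-p),4),"turn",round(np.radians(-d),4),"clock",telemetry.state()["clock"])
E
python3 - <<'E'
from h import *
p,M,a=pose();print(M.round(3),a)
plan((.635,.152,.15),79.2)
plan((.427,-.029,.15),-2.1)
E
```

```text
[[ 0.     0.956  0.293]
 [ 0.     0.293 -0.956]
 [-1.     0.    -0.   ]] -72.99121035058454
p [ 0.1901 -0.6216  0.2313] zdir deg -72.99 tilt [ 0.  0. -1.] shift tool [ 0.0813  0.6517 -0.6096] turn 0.4854 clock 1.2
p [ 0.1901 -0.6216  0.2313] zdir deg -72.99 tilt [ 0.  0. -1.] shift tool [ 0.0813  0.3999 -0.4973] turn -1.2373 clock 1.2
```

step_arm(
  moves=[
    [0, 0.045, -0.042, 0, 130],
    [0, 0.045, -0.042, 0, 130],
    [0, 0.045, -0.042, 0, 130],
    [0, 0.045, -0.042, 0, 130],
    [0, 0.045, -0.042, 0, 130],
    [0, 0.045, -0.042, 0, 130],
    [0, 0.045, -0.042, 0, 130],
    [0, 0.045, -0.042, 0, 130],
  ],
)

```text
clock: 2.2
ee_pos: [0.4405, -0.1944, 0.2307]
tcp_rot: [0.248, 1.561, -1.038]
wrist_force: [1.0, 0.7, 0.7]
gripper_width: 0.49
```

```bash
python3 - <<'E'
from h import *
plan((.635,.152,.15),79.2)
E
```

```text
p [ 0.4405 -0.1944  0.2307] zdir deg -73.71 tilt [ 0.0048 -0.0081 -1.    ] shift tool [ 0.0788  0.2837 -0.2787] turn 0.4728 clock 2.2
```

step_arm(
  moves=[
    [0, 0.044, -0.043, 0, 130],
    [0, 0.044, -0.043, 0, 130],
    [0, 0.044, -0.043, 0, 130],
    [0, 0.044, -0.043, 0, 130],
    [0, 0.044, -0.043, 0, 130],
    [0.02, 0.044, -0.043, 0, 130],
    [0.02, 0.02, -0.02, 0.17, 130],
    [0.02, 0, 0, 0.17, 130],
  ],
)

```text
clock: 3.2
ee_pos: [0.6411, 0.1632, 0.1723]
tcp_rot: [1.423, 1.553, -0.206]
wrist_force: [-0.3, -0.4, -0.5]
gripper_width: 0.487
```

```bash
python3 - <<'E'
from h import *
plan((.635,.152,.10),79.2)
E
```

```text
p [0.6411 0.1632 0.1723] zdir deg -93.34 tilt [ 0.0175 -0.0037 -0.9998] shift tool [ 0.0722 -0.0067  0.0114] turn 0.1302 clock 3.2
```

step_arm(
  moves=[
    [0.04, -0.004, 0.006, 0.13, 130],
    [0.03, -0.003, 0.005, 0, 130],
    [0, 0, 0, 0, 130],
  ],
)

```text
clock: 3.58
ee_pos: [0.6333, 0.1545, 0.0987]
tcp_rot: [1.496, 1.555, -0.266]
wrist_force: [0.2, 0.5, -0.3]
gripper_width: 0.49
```

```bash
python3 - <<'E'
from h import *
import cv2
cv2.imwrite("pics/t1.png",cv2.resize(imaging.camera("top")[160:260,220:380],None,fx=5,fy=5,interpolation=cv2.INTER_CUBIC))
cv2.imwrite("pics/s1.png",cv2.resize(imaging.camera("side")[140:300,270:430],None,fx=4,fy=4,interpolation=cv2.INTER_CUBIC))
plan((.635,.152,.016),79.2)
E
```

```text
p [0.6359 0.1556 0.1018] zdir deg -100.92 tilt [ 0.0222 -0.0018 -0.9998] shift tool [ 0.0857 -0.0021  0.0039] turn -0.0021 clock 3.675
```

View pics/s1.png

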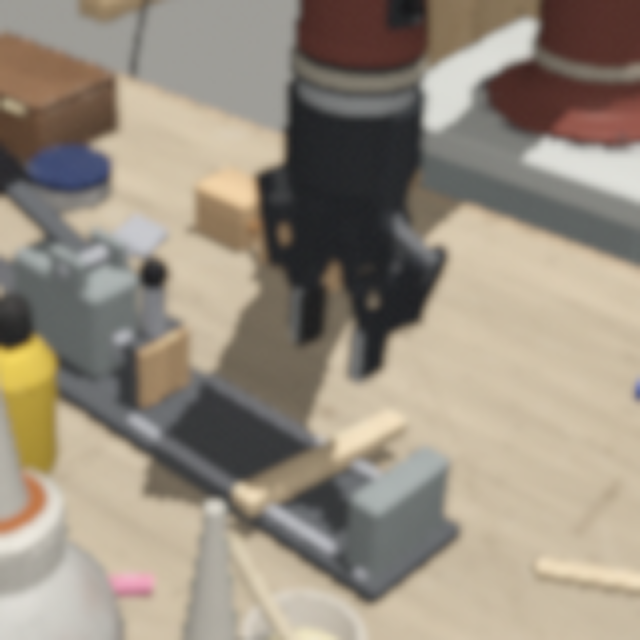

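View pics/t1.png

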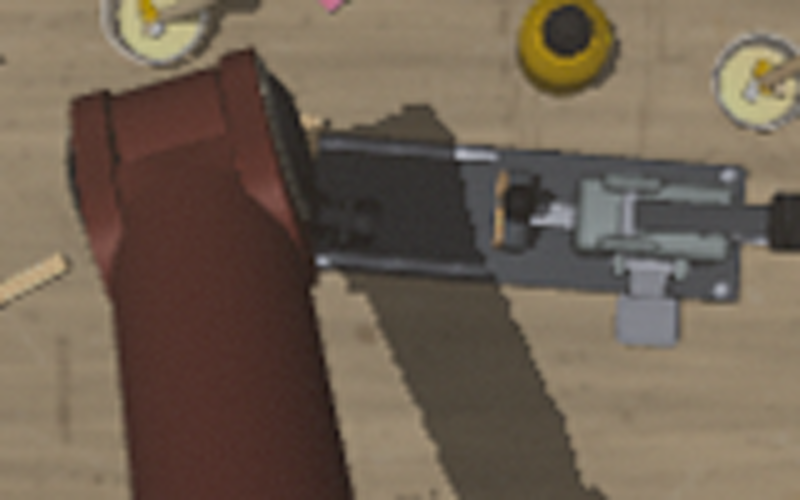

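step_arm(
  moves=[
    [0.03, -0.001, 0.002, 0, 130],
    [0.03, -0.001, 0.002, 0, 130],
    [0.02, 0, 0, 0, 130],
    [0, 0, 0, 0, 130],
  ],
)

```text
clock: 4.18
ee_pos: [0.6429, 0.1546, 0.0285]
tcp_rot: [1.864, 1.531, 0.103]
wrist_force: [-0.3, 0.2, -0.6]
gripper_width: 0.493
```

```bash
python3 - <<'E'
from h import *
import cv2
cv2.imwrite("pics/s2.png",cv2.resize(imaging.camera("side")[200:300,300:420],None,fx=6,fy=6,interpolation=cv2.INTER_CUBIC))
plan((.635,.152,.016),79.2)
E
```

```text
p [0.6439 0.1548 0.0296] zdir deg -100.89 tilt [ 0.0422  0.0047 -0.9991] shift tool [ 0.0132 -0.0087  0.0046] turn -0.0015 clock 4.225
```

View pics/s2.png

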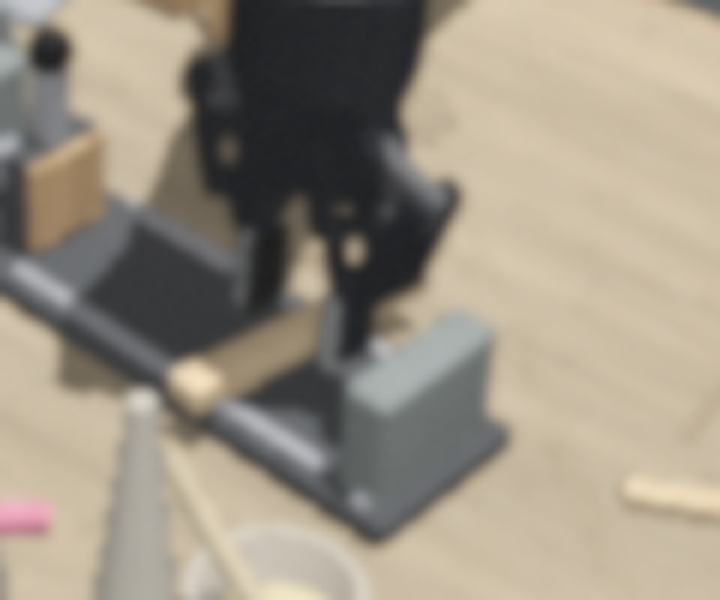

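step_arm(
  moves=[
    [0.011, -0.004, 0.003, 0, 130],
    [0.003, -0.004, 0.001, 0, 200],
    [0, 0, 0, 0, 255],
    [0, 0, 0, 0, 255],
    [0, 0, 0, 0, 255],
  ],
  newtons=30,
)

```text
clock: 4.85
ee_pos: [0.6375, 0.1532, 0.0178]
tcp_rot: [1.895, 1.522, 0.134]
wrist_force: [-0.2, 1.4, 0.3]
gripper_width: 0.175
```

```bash
python3 - <<'E'
from h import *
plan((.635,.152,.016),79.2)
E
```

```text
p [0.6375 0.1532 0.0178] zdir deg -100.87 tilt [ 0.048   0.0065 -0.9988] shift tool [ 0.0017 -0.0023  0.0017] turn -0.0012 clock 4.85
```

step_arm(
  moves=[
    [-0.03, 0, 0, 0, 255],
    [-0.04, 0, 0, 0, 255],
    [0, 0, 0, 0, 255],
  ],
)

```text
clock: 5.22
ee_pos: [0.6342, 0.1527, 0.0892]
tcp_rot: [1.892, 1.523, 0.131]
wrist_force: [0.3, -0.4, -0.6]
gripper_width: 0.174
```

```bash
python3 - <<'E'
from h import *
print(telemetry.state()["gripper_width"],telemetry.state()["q"])
plan((.515,.14,.09),79.2)
E
```

```text
0.1742311423046395 [-0.27168587  0.74924338 -0.0022426   1.60882031  0.0123641   0.73611956
 -2.04311384]
p [0.6342 0.1527 0.0892] zdir deg -100.87 tilt [ 0.0475  0.0063 -0.9989] shift tool [-0.0066 -0.1145  0.035 ] turn -0.0012 clock 5.225
```

step_arm(
  moves=[
    [0, -0.04, 0.012, 0, 255],
    [0, -0.04, 0.012, 0, 255],
    [0, -0.035, 0.011, 0, 255],
    [0.035, 0, 0, 0, 255],
    [0.03, 0, 0, 0, 255],
    [0, 0, 0, 0, 255],
  ],
)

```text
clock: 5.98
ee_pos: [0.5122, 0.1396, 0.0142]
tcp_rot: [1.88, 1.526, 0.12]
wrist_force: [-0.4, 0.1, -0.1]
gripper_width: 0.177
```

```bash
python3 - <<'E'
from h import *
import cv2
cv2.imwrite("pics/s3.png",cv2.resize(imaging.camera("side")[160:300,300:440],None,fx=5,fy=5,interpolation=cv2.INTER_CUBIC))
plan((.515,.14,.005),79.2)
E
```

```text
p [0.5132 0.1398 0.0154] zdir deg -100.86 tilt [ 0.0466  0.0061 -0.9989] shift tool [ 0.0104  0.0013 -0.0003] turn -0.0011 clock 6.025
```

View pics/s3.png

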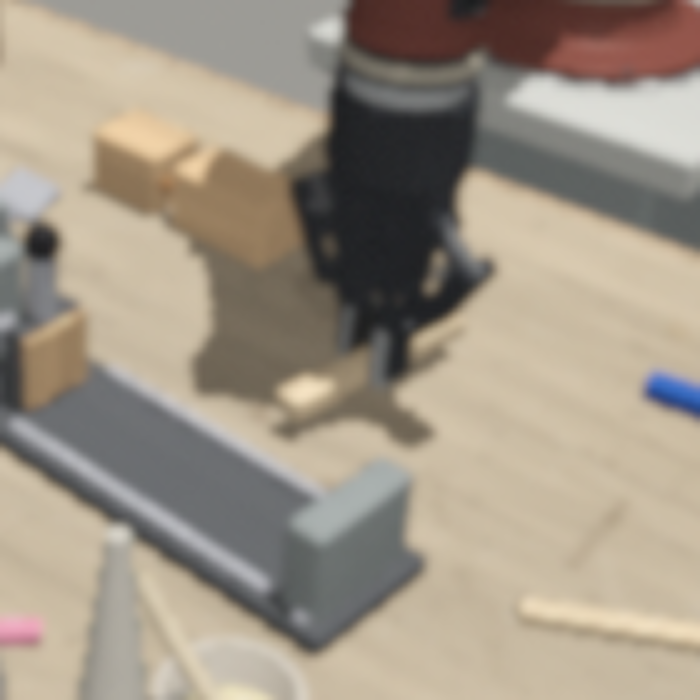

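step_arm(
  moves=[
    [0.009, 0, 0, 0, 255],
    [0, 0, 0, 0, 200],
    [0, 0, 0, 0, 120],
    [0, 0, 0, 0, 100],
    [-0.04, 0, 0, 0, 80],
    [-0.05, 0, 0, 0, 60],
    [-0.03, 0, 0, 0, 30],
  ],
)

```text
clock: 6.9
ee_pos: [0.5086, 0.1391, 0.1298]
tcp_rot: [1.892, 1.523, 0.131]
wrist_force: [0.3, 0.6, -0.8]
gripper_width: 0.88
```

```bash
python3 - <<'E'
from h import *
import cv2
cv2.imwrite("pics/s4.png",cv2.resize(imaging.camera("side")[160:300,300:440],None,fx=5,fy=5,interpolation=cv2.INTER_CUBIC))
plan((.427,-.029,.11),-2.1+180)
print(telemetry.state()["q"])
E
```

```text
p [0.5104 0.1397 0.1331] zdir deg -100.89 tilt [ 0.0536  0.0082 -0.9985] shift tool [ 0.0172 -0.051   0.1818] turn 1.4174 clock 6.95
[-3.14630192e-01  5.33563241e-01  1.79063077e-03  1.93361096e+00
  1.34413126e-02  6.20971470e-01 -2.08511213e+00]
```

View pics/s4.png

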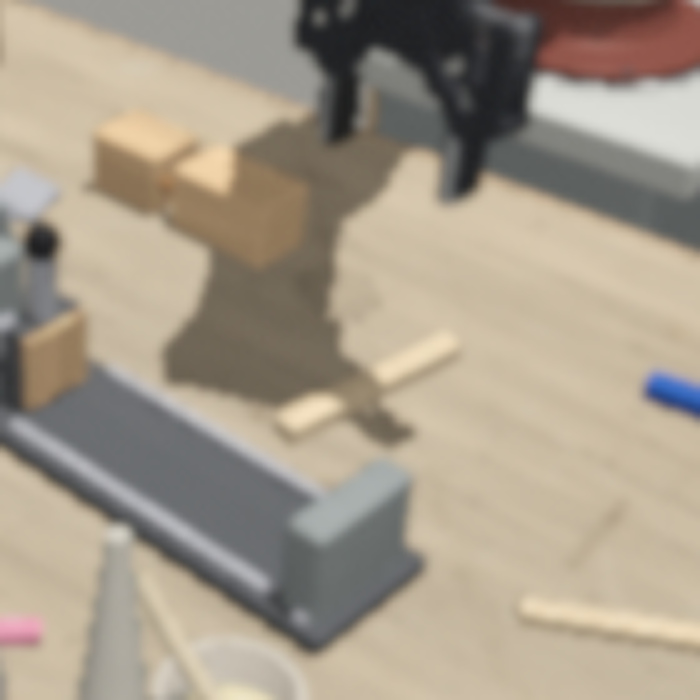

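step_arm(
  moves=[
    [0, -0.017, 0.06, 0, 0],
    [0, -0.017, 0.06, 0, 0],
    [0, -0.017, 0.06, 0, 0],
    [0, 0, 0, -0.18, 0],
    [0, 0, 0, -0.18, 0],
    [0, 0, 0, -0.18, 0],
    [0, 0, 0, -0.18, 0],
    [0, 0, 0, -0.18, 0],
  ],
)

```text
clock: 7.95
ee_pos: [0.4269, -0.0321, 0.1302]
tcp_rot: [0.95, 1.504, 0.116]
wrist_force: [0.8, 0.1, -0.1]
gripper_width: 1.003
```

step_arm(
  moves=[
    [0, 0, 0, -0.18, 0],
    [0, 0, 0, -0.18, 0],
    [0, 0, 0, -0.18, 0],
    [0, 0, 0, -0.18, 0],
    [0, 0, 0, -0.05, 0],
  ],
)

```text
clock: 8.57
ee_pos: [0.4268, -0.033, 0.1311]
tcp_rot: [0.133, 1.502, 0.095]
wrist_force: [-0.8, 0.5, 0.6]
gripper_width: 0.997
```

```bash
python3 - <<'E'
from h import *
import cv2
plan((.427,-.029,.012),-2.1)
print(telemetry.state()["q"])
b=imaging.camera("side")
cv2.imwrite("pics/s5.png",cv2.resize(b[160:300,290:430],None,fx=5,fy=5,interpolation=cv2.INTER_CUBIC))
plan((.427,-.029,.012),-2.1)
E
```

```text
p [ 0.4268 -0.033   0.1311] zdir deg -2.21 tilt [ 0.0686  0.0065 -0.9976] shift tool [ 0.1189  0.0029 -0.0081] turn -0.0019 clock 8.575
[ 0.42833442  0.46176886 -0.54710877  2.19515251  0.47726128  0.52345431
 -0.51395742]
p [ 0.4268 -0.033   0.1311] zdir deg -2.19 tilt [ 0.0685  0.0065 -0.9976] shift tool [ 0.1188  0.0029 -0.0081] turn -0.0016 clock 8.625
```

View pics/s5.png

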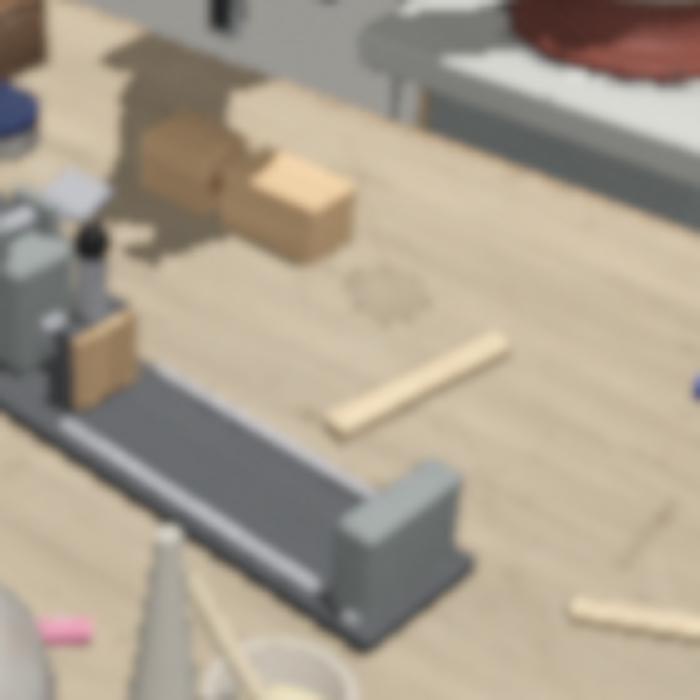

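```bash
python3 - <<'E'
from h import *
import cv2
b=imaging.camera("side")
for p in pose()[0],: print(proj("side",p))
cv2.imwrite("pics/s6.png",b)
E
```

```text
[343.77801865 167.66924032]
```

View pics/s6.png

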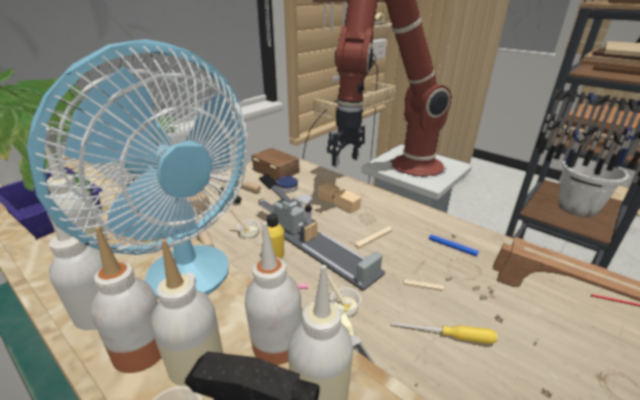

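step_arm(
  moves=[
    [0.03, 0.003, -0.003, 0, 0],
    [0.03, 0, -0.003, 0, 0],
    [0.03, 0, -0.002, 0, 0],
    [0.02, 0, 0, 0, 0],
    [0, 0, 0, 0, 0],
  ],
)

```text
clock: 9.3
ee_pos: [0.4296, -0.0295, 0.0193]
tcp_rot: [0.115, 1.495, 0.067]
wrist_force: [0.0, 0.4, -0.5]
gripper_width: 1.0
```

```bash
python3 - <<'E'
from h import *
import cv2
plan((.427,-.029,.012),-2.1)
b=imaging.camera("side")
cv2.imwrite("pics/s7.png",cv2.resize(b[140:240,290:390],None,fx=6,fy=6,interpolation=cv2.INTER_CUBIC))
plan((.427,-.029,.012),-2.1)
E
```

```text
p [ 0.4296 -0.0295  0.0193] zdir deg -2.78 tilt [ 0.0751  0.005  -0.9972] shift tool [ 0.0071  0.0003 -0.0031] turn -0.0118 clock 9.3
p [ 0.4298 -0.0295  0.02  ] zdir deg -2.79 tilt [ 0.0762  0.0053 -0.9971] shift tool [ 0.0077  0.0003 -0.0035] turn -0.012 clock 9.35
```

View pics/s7.png

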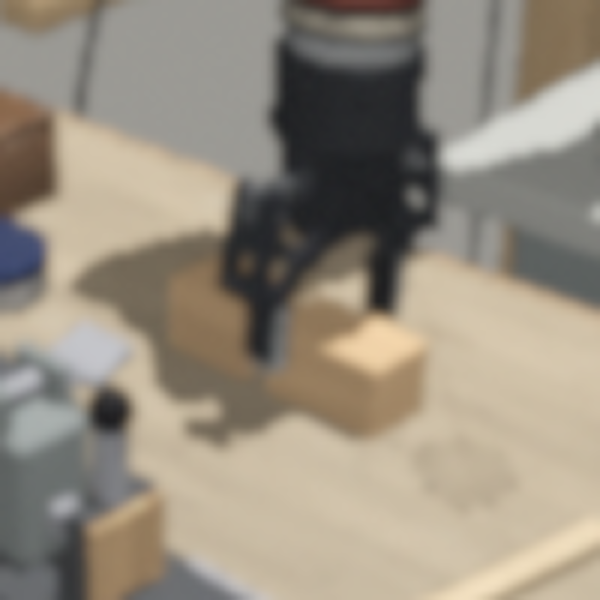

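```bash
python3 - <<'E'
from h import *
p,M,a=pose()
f=lambda q:((proj("side",q)-[290,140]+.5)*6).round(0)
for dz in(.0425,):
  for dy in(-.011,.011): print("tip",f(p+M@[-.013,dy,dz]), p+M@[-.013,dy,dz])
B=(.427,-.029,-.037)
for y in(.05,0,-.024): print(y,f(T(B,(.022,y,.044))),f(T(B,(.022,y,0))))
E
```

```text
tip [250. 361.] [ 0.4706517  -0.04264921  0.03605578]
tip [283. 376.] [ 0.47170646 -0.02067538  0.03625216]
0.05 [374. 374.] [369. 449.]
0 [297. 340.] [294. 413.]
-0.024 [262. 324.] [260. 397.]
```

step_arm(
  moves=[
    [0.008, 0.003, -0.003, -0.012, 0],
    [0, 0, 0, 0, 120],
    [0, 0, 0, 0, 200],
    [0, 0, 0, 0, 255],
    [0, 0, 0, 0, 255],
    [0, 0, 0, 0, 255],
  ],
  newtons=60,
)

```text
clock: 10.1
ee_pos: [0.429, -0.0269, 0.0156]
tcp_rot: [0.108, 1.488, 0.067]
wrist_force: [-0.2, 0.2, -2.7]
gripper_width: 0.513
```

step_arm(
  moves=[
    [-0.02, 0, 0, 0, 255],
    [-0.03, 0, 0, 0, 255],
    [-0.03, 0, 0, 0, 255],
    [0, 0, 0, 0, 255],
  ],
)

```text
clock: 10.6
ee_pos: [0.4215, -0.0282, 0.096]
tcp_rot: [0.104, 1.492, 0.062]
wrist_force: [0.1, -0.1, -3.7]
gripper_width: 0.512
```

```bash
python3 - <<'E'
from h import *
import cv2
b=imaging.camera("side")
cv2.imwrite("pics/s8.png",cv2.resize(b[140:240,290:390],None,fx=6,fy=6,interpolation=cv2.INTER_CUBIC))
plan((.6466,.145,.095),-3.95)
print(telemetry.state()["q"],telemetry.state()["gripper_width"])
E
```

```text
p [ 0.4208 -0.0284  0.095 ] zdir deg -2.41 tilt [ 0.076   0.0046 -0.9971] shift tool [0.018  0.1826 0.2177] turn 0.0268 clock 10.65
[ 0.35420103  0.51726628 -0.46991883  2.25509279  0.60363511  0.40444969
 -0.65077695] 0.5133649796141792
```

View pics/s8.png

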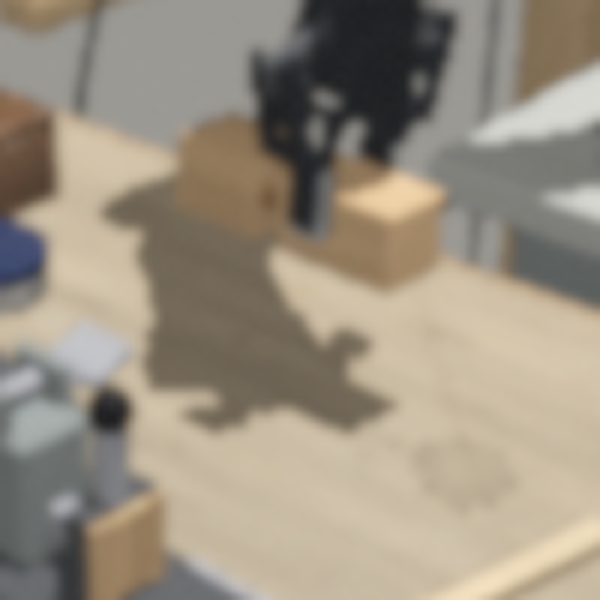

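step_arm(
  moves=[
    [0, 0.05, 0.01, 0, 255],
    [0, 0.055, 0.02, 0.013, 255],
    [0, 0.05, 0.03, 0.013, 255],
    [0, 0.027, 0.05, 0, 255],
    [0.003, 0, 0.05, 0, 255],
    [0.003, 0, 0.04, 0, 255],
    [0.003, 0, 0.02, 0, 255],
    [0, 0, 0, 0, 255],
  ],
)

```text
clock: 11.65
ee_pos: [0.6488, 0.1392, 0.0827]
tcp_rot: [-0.107, 1.519, -0.178]
wrist_force: [-0.9, -0.1, -4.1]
gripper_width: 0.511
```

```bash
python3 - <<'E'
from h import *
plan((.6466,.145,.05),-3.95)
print(telemetry.state()["q"],telemetry.state()["gripper_width"])
E
```

```text
p [0.6488 0.1392 0.0827] zdir deg -4.06 tilt [ 0.0509 -0.0091 -0.9987] shift tool [ 0.0325  0.0058 -0.0043] turn -0.0019 clock 11.65
[ 0.0103209   0.81656731 -0.47206389  1.56852657  0.50052166  0.83124193
 -0.73350263] 0.5108780760104435
```

```bash
python3 - <<'E'
from h import *
import cv2
b=imaging.camera("side")
cv2.imwrite("pics/s9.png",cv2.resize(b[150:300,270:420],None,fx=5,fy=5,interpolation=cv2.INTER_CUBIC))
plan((.6466,.145,.05),-3.95)
# where small end & corners of the block should project
p,M,a=pose()
E
```

```text
p [0.6474 0.1395 0.0826] zdir deg -4.0 tilt [ 0.0491 -0.0092 -0.9988] shift tool [ 0.0325  0.0056 -0.0028] turn -0.0008 clock 11.7
```

View pics/s9.png

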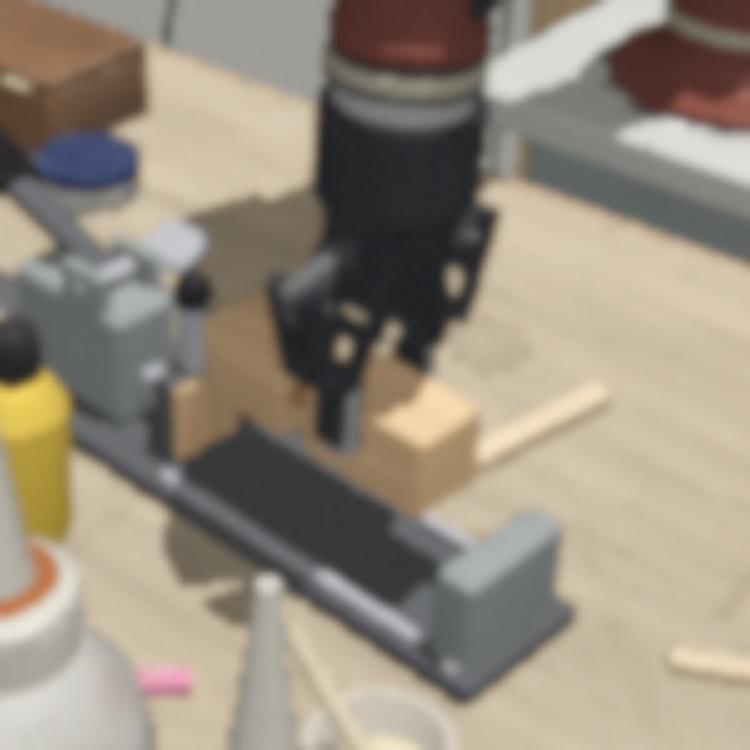

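step_arm(
  moves=[
    [0.025, 0.002, -0.001, 0, 255],
    [0.02, 0.002, -0.001, 0, 255],
    [0.006, 0, 0, 0, 255],
    [0, 0, 0, 0, 255],
  ],
)

```text
clock: 12.2
ee_pos: [0.6439, 0.1442, 0.0279]
tcp_rot: [-0.19, 1.526, -0.256]
wrist_force: [0.7, 0.6, -2.6]
gripper_width: 0.514
```

```bash
python3 - <<'E'
from h import *
import cv2
b=imaging.camera("side")
cv2.imwrite("pics/s10.png",cv2.resize(b[150:300,270:420],None,fx=5,fy=5,interpolation=cv2.INTER_CUBIC))
plan((.6475,.145,.028),-3.95)
# where small end & corners of the block should project
p,M,a=pose()
E
```

```text
p [0.6439 0.1442 0.0281] zdir deg -3.79 tilt [ 0.0439 -0.0112 -0.999 ] shift tool [0.0003 0.001  0.0035] turn 0.0029 clock 12.25
```

View pics/s10.png

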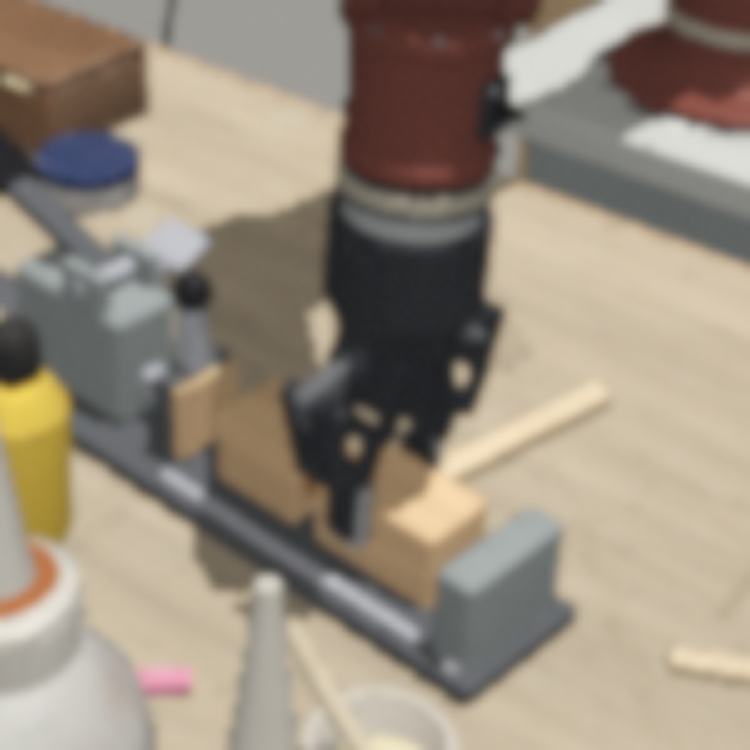

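step_arm(
  moves=[
    [0.001, 0.001, 0.003, 0, 255],
    [0, 0, 0, 0, 200],
    [0, 0, 0, 0, 100],
    [0, 0, 0, 0, 40],
    [0, 0, 0, 0, 20],
    [-0.03, 0, 0, 0, 20],
    [-0.05, 0, 0, 0, 20],
    [-0.05, 0, 0, 0, 20],
  ],
)

```text
clock: 13.25
ee_pos: [0.6412, 0.1458, 0.1599]
tcp_rot: [-0.214, 1.526, -0.28]
wrist_force: [1.2, -0.0, 0.2]
gripper_width: 0.918
```

```bash
python3 - <<'E'
from h import *
import cv2
b=imaging.camera("side")
cv2.imwrite("pics/s11.png",cv2.resize(b[150:300,270:420],None,fx=5,fy=5,interpolation=cv2.INTER_CUBIC))
P=(.639,.035,-.069)
plan(T(P,(0,-.186,.22)),-3.95)
print(telemetry.state()["q"])
E
```

```text
p [0.6449 0.148  0.1681] zdir deg -3.81 tilt [ 0.0556 -0.0078 -0.9984] shift tool [-0.0505 -0.2994  0.0041] turn 0.0024 clock 13.3
[ 0.02417532  0.71857461 -0.52466781  1.50484568  0.44150588  0.98422353
 -0.69137988]
```

View pics/s11.png

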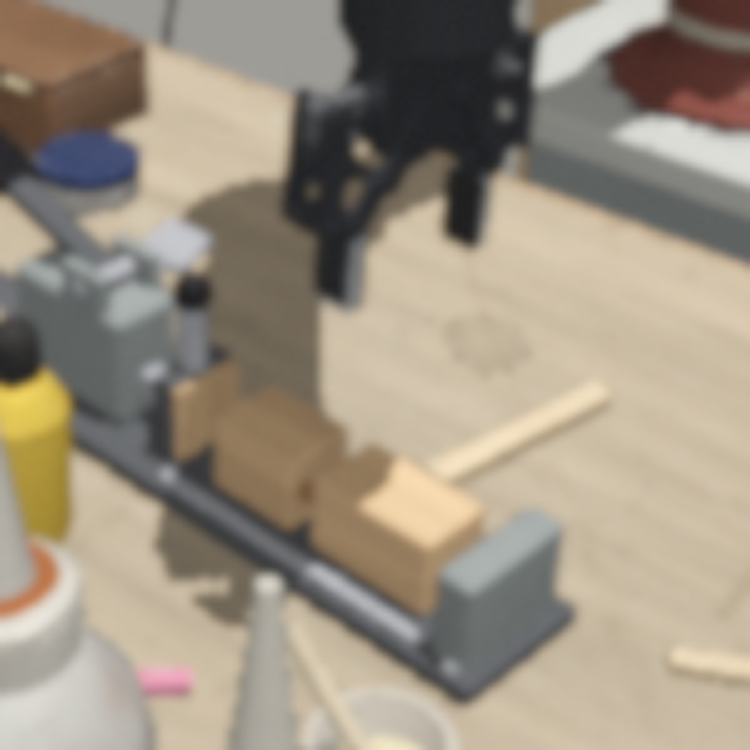

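step_arm(
  moves=[
    [-0.01, -0.05, 0, 0, 255],
    [0, -0.05, 0, 0, 255],
    [0, -0.05, 0.002, 0, 255],
    [0, -0.05, 0.002, 0, 255],
    [0, -0.05, 0, 0, 255],
    [0, -0.045, 0, 0, 255],
    [0, 0, 0, 0, 255],
  ],
  newtons=30,
)

```text
clock: 14.18
ee_pos: [0.6315, -0.1539, 0.1837]
tcp_rot: [-0.041, 1.503, -0.105]
wrist_force: [-0.4, -0.4, -1.4]
gripper_width: -0.002
```

```bash
python3 - <<'E'
from h import *
import cv2
b=imaging.camera("side")
cv2.imwrite("pics/s12.png",cv2.resize(b[130:280,240:390],None,fx=5,fy=5,interpolation=cv2.INTER_CUBIC))
P=(.639,.035,-.069)
plan(T(P,(0,-.188,.135)),-3.95)
print(telemetry.state()["q"],telemetry.state()["gripper_width"])
b=imaging.camera("top")
cv2.imwrite("pics/t12.png",cv2.resize(b[160:260,240:400],None,fx=5,fy=5,interpolation=cv2.INTER_CUBIC))
E
```

```text
p [ 0.6319 -0.1503  0.184 ] zdir deg -3.43 tilt [ 0.0682 -0.0042 -0.9977] shift tool [ 0.0485 -0.0026 -0.0091] turn 0.0091 clock 14.225
[ 0.53075637  0.68585999 -0.57103075  1.53856612  0.42571911  0.97147447
 -0.21601895] 0.0021803898082588626
```

View pics/s12.png

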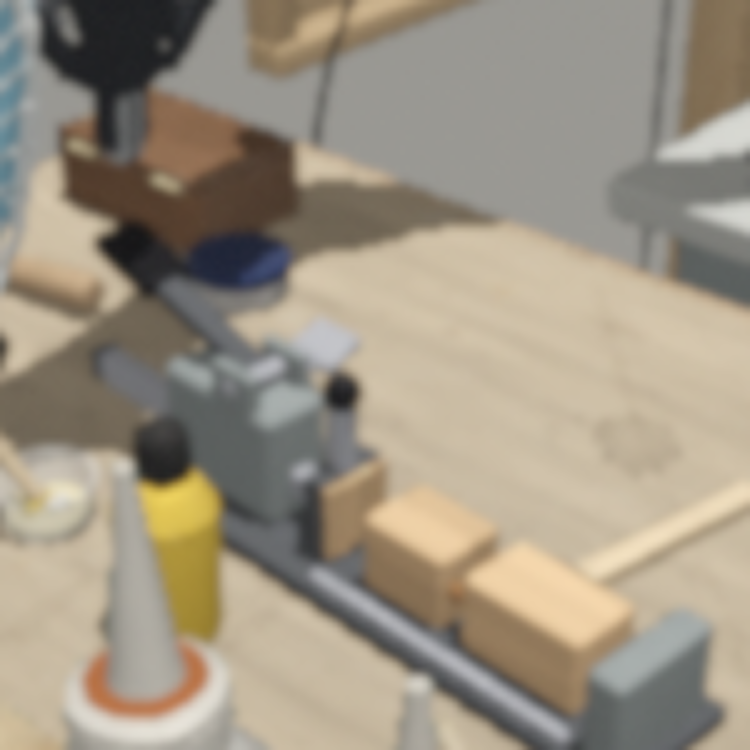

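View pics/t12.png

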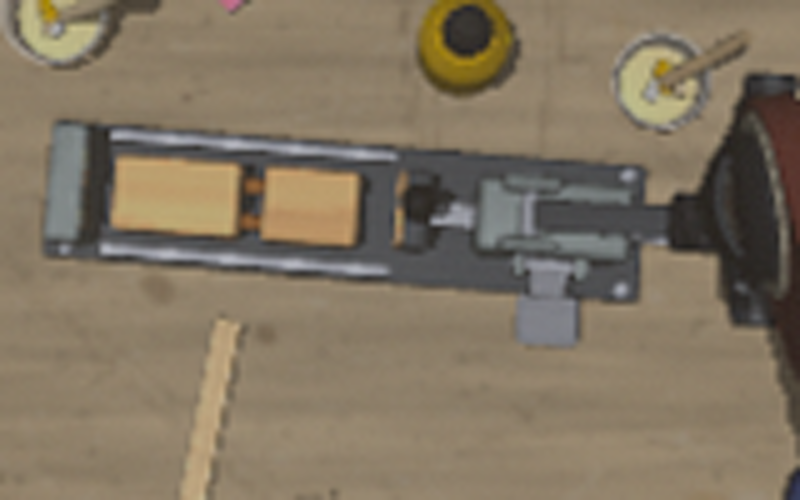

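step_arm(
  moves=[
    [0.03, -0.001, -0.006, 0.009, 255],
    [0.02, -0.001, -0.005, 0, 255],
    [0.015, 0, -0.001, 0, 255],
    [0.015, 0, -0.001, 0, 255],
  ],
)

```text
clock: 14.78
ee_pos: [0.6288, -0.1399, 0.1055]
tcp_rot: [0.069, 1.492, 0.015]
wrist_force: [0.1, -2.1, 2.9]
gripper_width: 0.001
```

```bash
python3 - <<'E'
from h import *
P=(.639,.035,-.069)
plan(T(P,(0,-.19,.072)),-3.95)
print(telemetry.state()["wrist_force"])
E
```

```text
p [ 0.6288 -0.1399  0.1055] zdir deg -3.1 tilt [ 0.0782  0.0012 -0.9969] shift tool [ 0.0332 -0.015  -0.0047] turn 0.0149 clock 14.775
[ 0.14080204 -2.08302922  2.9148726 ]
```

step_arm(
  moves=[
    [0.015, -0.006, -0.002, 0.01, 255],
    [0.015, -0.005, -0.002, 0, 255],
    [0.012, -0.004, -0.002, 0, 255],
    [0.01, -0.002, 0, 0, 255],
  ],
)

```text
clock: 15.28
ee_pos: [0.6302, -0.1441, 0.0735]
tcp_rot: [0.14, 1.483, 0.081]
wrist_force: [-29.6, 1.1, 66.5]
gripper_width: -0.001
```

```bash
python3 - <<'E'
from h import *
import cv2
b=imaging.camera("side")
cv2.imwrite("pics/s13.png",cv2.resize(b[130:280,240:390],None,fx=5,fy=5,interpolation=cv2.INTER_CUBIC))
P=(.639,.035,-.069)
plan(T(P,(0,-.19,.072)),-3.95)
print(telemetry.state()["wrist_force"])
E
```

```text
p [ 0.6301 -0.1441  0.0737] zdir deg -3.41 tilt [ 0.0878  0.0068 -0.9961] shift tool [ 0.0012 -0.0106 -0.0037] turn 0.0094 clock 15.325
[-26.24164686   2.18744114  62.82206587]
```

View pics/s13.png

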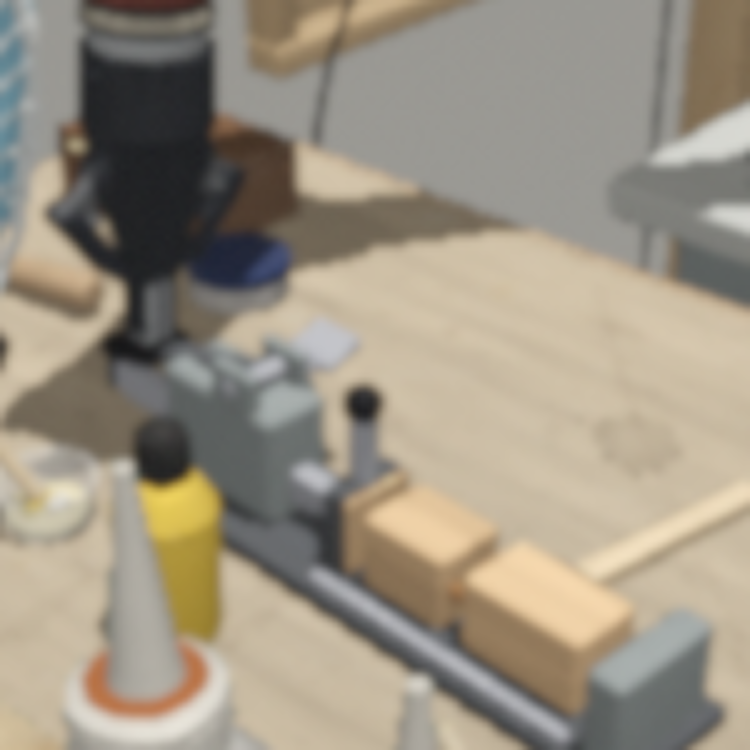

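step_arm(
  moves=[
    [-0.03, -0.004, -0.003, 0.01, 255],
    [-0.035, -0.004, -0.003, 0, 255],
    [-0.01, -0.004, -0.004, 0, 255],
    [0, 0, 0, 0, 255],
  ],
)

```text
clock: 15.82
ee_pos: [0.6141, -0.1556, 0.1522]
tcp_rot: [0.133, 1.475, 0.064]
wrist_force: [0.0, 0.2, 0.5]
gripper_width: 0.0
```

```bash
python3 - <<'E'
from h import *
P=(.639,.035,-.069)
plan(T(P,(0,-.19,.135)),-3.95)
print(telemetry.state()["wrist_force"])
E
```

```text
p [ 0.6141 -0.1556  0.1522] zdir deg -4.0 tilt [ 0.0958  0.0061 -0.9954] shift tool [0.0182 0.0017 0.01  ] turn -0.0009 clock 15.825
[0.01885297 0.17983951 0.46831032]
```

step_arm(
  moves=[
    [0.02, 0, 0.006, 0, 255],
    [0.016, -0.002, 0, 0, 255],
    [0.014, -0.003, -0.001, 0, 255],
    [0.012, -0.003, -0.001, 0, 255],
    [0.01, -0.003, -0.001, 0, 255],
  ],
)

```text
clock: 16.45
ee_pos: [0.6235, -0.1612, 0.0719]
tcp_rot: [0.23, 1.478, 0.164]
wrist_force: [-3.8, 3.8, 18.0]
gripper_width: 0.003
```

```bash
python3 - <<'E'
from h import *
P=(.639,.035,-.069)
plan(T(P,(0,-.19,.076)),-3.95)
print(telemetry.state()["wrist_force"])
E
```

```text
p [ 0.6235 -0.1612  0.0719] zdir deg -3.87 tilt [ 0.0918  0.0152 -0.9957] shift tool [-0.0038  0.0069  0.0023] turn 0.0014 clock 16.45
[-3.8175974   3.80834325 18.03545918]
```

step_arm(
  moves=[
    [0.005, 0, 0, 0, 255],
  ],
)

```text
clock: 16.58
ee_pos: [0.6239, -0.1608, 0.0703]
tcp_rot: [0.214, 1.479, 0.148]
wrist_force: [-16.8, -2.5, 43.7]
gripper_width: -0.004
```

```bash
python3 - <<'E'
from h import *
import cv2
print(pose()[0],telemetry.state()["wrist_force"])
b=imaging.camera("top")
cv2.imwrite("pics/t14.png",cv2.resize(b[160:260,240:400],None,fx=5,fy=5,interpolation=cv2.INTER_CUBIC))
E
```

```text
[ 0.6239492  -0.16080156  0.07025284] [-16.8017429   -2.5317504   43.66239514]
```

View pics/t14.png

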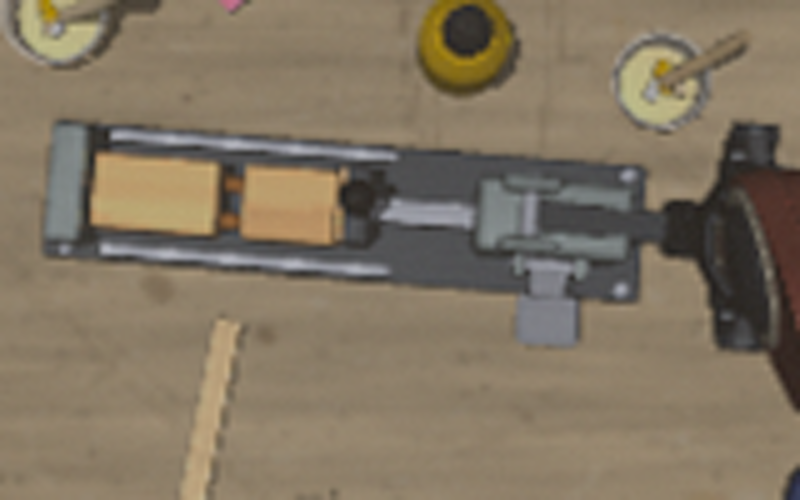

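step_arm(
  moves=[
    [-0.03, 0.004, -0.003, 0, 255],
    [-0.035, 0.002, -0.003, 0, 255],
    [-0.01, 0.002, 0, 0, 255],
    [0, 0, 0, 0, 255],
  ],
)

```text
clock: 17.12
ee_pos: [0.6115, -0.1534, 0.144]
tcp_rot: [0.217, 1.479, 0.151]
wrist_force: [0.7, 0.2, -1.2]
gripper_width: 0.003
```

```bash
python3 - <<'E'
from h import *
P=(.639,.035,-.069)
plan(T(P,(0,-.19,.135)),-3.95)
print(telemetry.state()["wrist_force"])
E
```

```text
p [ 0.6115 -0.1534  0.144 ] zdir deg -3.83 tilt [ 0.0909  0.0138 -0.9958] shift tool [ 0.0102 -0.0004  0.0136] turn 0.0022 clock 17.125
[ 0.73559766  0.15774692 -1.16281287]
```

step_arm(
  moves=[
    [0.018, -0.001, 0.008, 0, 255],
    [0.016, -0.002, 0, 0, 255],
    [0.014, -0.002, -0.001, 0, 255],
    [0.012, -0.002, -0.001, 0, 255],
    [0.008, -0.002, -0.001, 0, 255],
  ],
)

```text
clock: 17.75
ee_pos: [0.6227, -0.1586, 0.0713]
tcp_rot: [0.28, 1.482, 0.214]
wrist_force: [-13.9, 1.8, 48.0]
gripper_width: -0.002
```

```bash
python3 - <<'E'
from h import *
print(pose()[0],telemetry.state()["wrist_force"])
E
```

```text
[ 0.62265379 -0.15860625  0.07126959] [-13.94633951   1.82675962  47.98285647]
```

Full press again. Look, raise and press again.

step_arm(
  moves=[
    [-0.03, 0.002, -0.003, 0, 255],
    [-0.035, 0.002, -0.003, 0, 255],
    [-0.01, 0.001, 0, 0, 255],
    [0, 0, 0, 0, 255],
  ],
)

```text
clock: 18.25
ee_pos: [0.6103, -0.1539, 0.1395]
tcp_rot: [0.34, 1.487, 0.274]
wrist_force: [-0.4, -0.4, -0.8]
gripper_width: -0.002
```

```bash
python3 - <<'E'
from h import *
import cv2
P=(.639,.035,-.069)
plan(T(P,(0,-.19,.135)),-3.95)
b=imaging.camera("top")
cv2.imwrite("pics/t15.png",cv2.resize(b[160:260,240:400],None,fx=5,fy=5,interpolation=cv2.INTER_CUBIC))
E
```

```text
p [ 0.6103 -0.1539  0.1395] zdir deg -3.81 tilt [ 0.0809  0.0228 -0.9965] shift tool [0.0058 0.0002 0.0152] turn 0.0025 clock 18.25
```

View pics/t15.png

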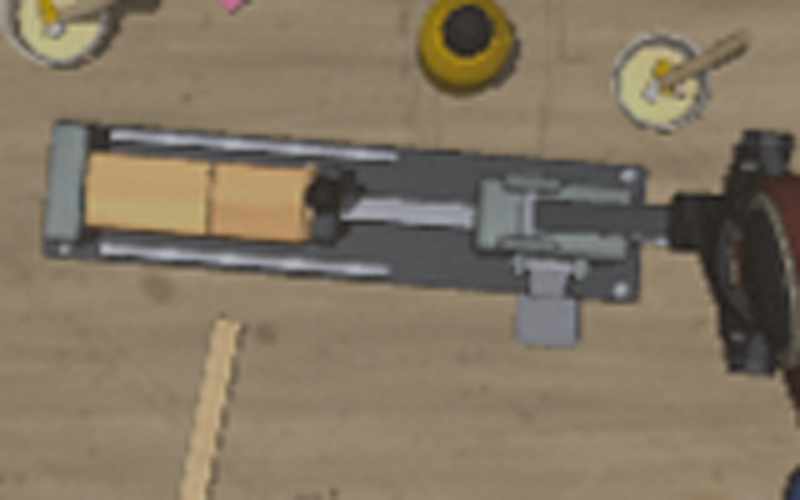

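step_arm(
  moves=[
    [0.012, 0, 0.008, 0, 255],
    [0.008, -0.001, 0, 0, 255],
    [0.007, -0.001, 0, 0, 255],
  ],
)

```text
clock: 18.68
ee_pos: [0.6197, -0.1569, 0.1147]
tcp_rot: [0.317, 1.493, 0.25]
wrist_force: [-16.0, 0.4, 41.3]
gripper_width: -0.002
```

step_arm(
  moves=[
    [0.007, -0.001, 0, 0, 255],
  ],
)

```text
clock: 18.8
ee_pos: [0.6197, -0.1572, 0.1134]
tcp_rot: [0.288, 1.496, 0.22]
wrist_force: [-17.4, 1.3, 44.5]
gripper_width: -0.002
```

step_arm(
  moves=[
    [0.008, 0, 0, 0, 255],
    [0.005, 0, 0, 0, 255],
  ],
)

```text
clock: 19.05
ee_pos: [0.6197, -0.157, 0.1143]
tcp_rot: [0.177, 1.499, 0.108]
wrist_force: [-15.0, 1.3, 36.8]
gripper_width: -0.002
```

```bash
python3 - <<'E'
from h import *
import cv2
b=imaging.camera("top")
cv2.imwrite("pics/t16.png",cv2.resize(b[180:220,250:330],None,fx=9,fy=9,interpolation=cv2.INTER_CUBIC))
b=imaging.camera("side")
cv2.imwrite("pics/s16.png",cv2.resize(b[150:290,260:400],None,fx=5,fy=5,interpolation=cv2.INTER_CUBIC))
E
```

```text
(no output)
```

View pics/t16.png

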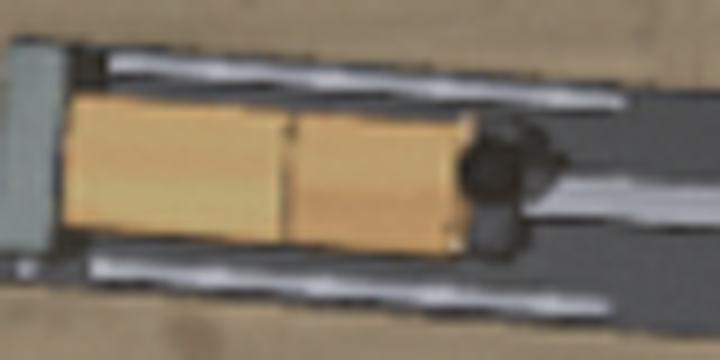

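View pics/s16.png

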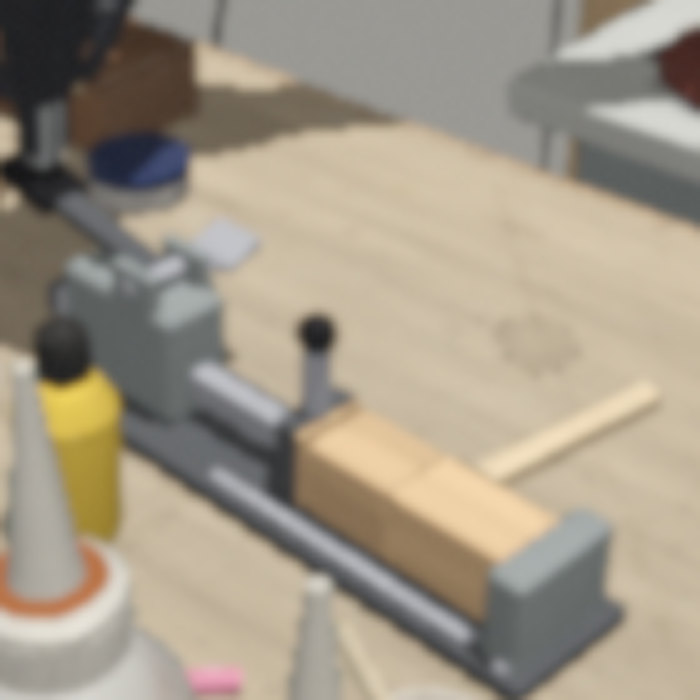

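step_arm(
  moves=[
    [-0.03, 0, 0, 0, 255],
    [-0.03, 0, 0, 0, 255],
    [0, 0.04, -0.02, 0, 255],
    [0, 0.04, -0.02, 0, 255],
    [0, 0.02, -0.003, 0, 255],
    [0, 0, 0, 0, 255],
  ],
)

```text
clock: 19.9
ee_pos: [0.5796, -0.0516, 0.1681]
tcp_rot: [0.221, 1.501, 0.152]
wrist_force: [0.5, -0.9, -0.1]
gripper_width: -0.001
```

```bash
python3 - <<'E'
from h import *
import cv2
plan((.574,-.057,.085),-3.95)
b=imaging.camera("side")
cv2.imwrite("pics/s17.png",cv2.resize(b[130:270,250:390],None,fx=5,fy=5,interpolation=cv2.INTER_CUBIC))
E
```

```text
p [ 0.5796 -0.0516  0.1681] zdir deg -3.98 tilt [ 0.0689  0.0105 -0.9976] shift tool [ 0.0825 -0.0071 -0.0108] turn -0.0006 clock 19.9
```

View pics/s17.png

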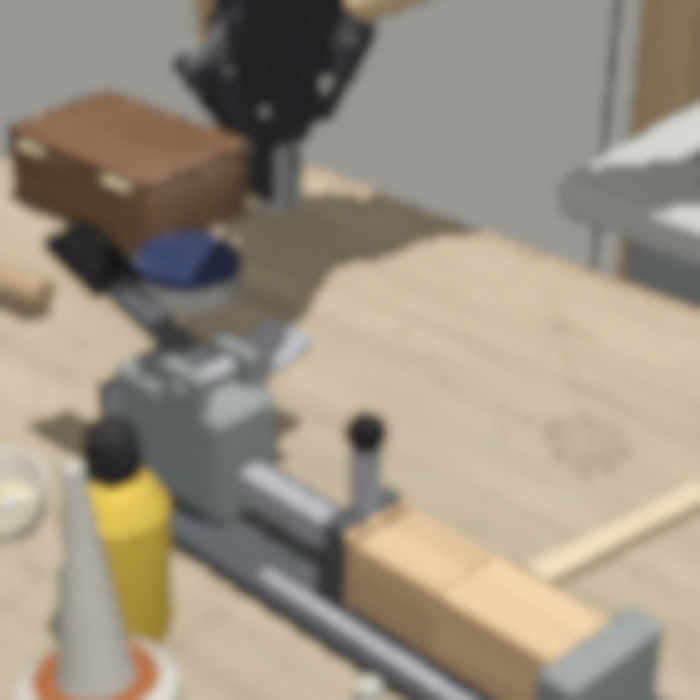

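step_arm(
  moves=[
    [0.03, -0.004, -0.006, 0, 255],
    [0.03, -0.003, -0.004, 0, 255],
    [0.02, 0, -0.001, 0, 255],
    [0.01, 0, 0, 0, 255],
    [0.008, 0, 0, 0, 255],
  ],
)

```text
clock: 20.58
ee_pos: [0.5752, -0.0665, 0.0641]
tcp_rot: [0.172, 1.506, 0.09]
wrist_force: [-4.0, 2.5, 9.6]
gripper_width: 0.001
```

```bash
python3 - <<'E'
from h import *
import cv2
plan((.574,-.057,.058),-3.95)
print(telemetry.state()["wrist_force"])
b=imaging.camera("side")
cv2.imwrite("pics/s18.png",cv2.resize(b[130:270,250:390],None,fx=5,fy=5,interpolation=cv2.INTER_CUBIC))
E
```

```text
p [ 0.5752 -0.0665  0.0641] zdir deg -4.75 tilt [ 0.0644  0.0058 -0.9979] shift tool [ 0.0061  0.0093 -0.0024] turn -0.0139 clock 20.575
[-3.95327679  2.50540654  9.62649048]
```

View pics/s18.png

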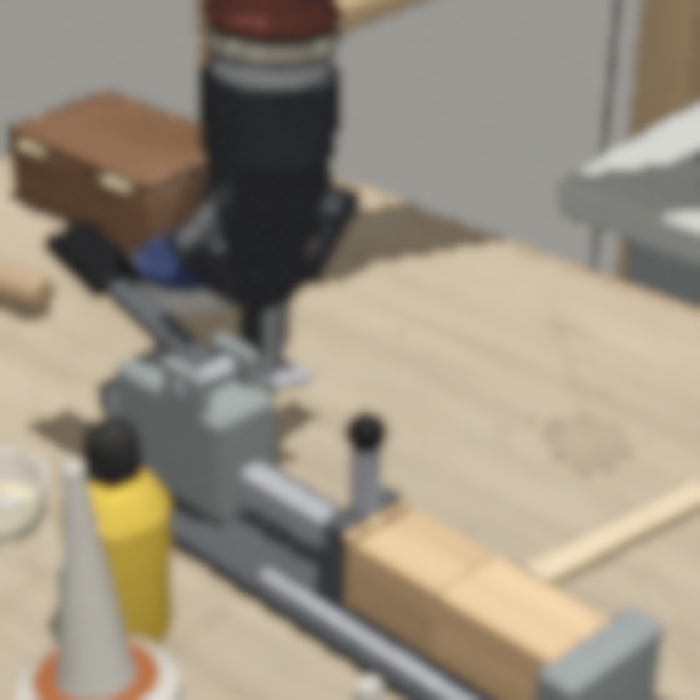

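step_arm(
  moves=[
    [0.006, 0.003, -0.001, 0, 255],
    [0.005, 0.002, -0.001, 0, 255],
  ],
)

```text
clock: 20.88
ee_pos: [0.576, -0.0663, 0.0608]
tcp_rot: [0.012, 1.503, -0.075]
wrist_force: [-15.6, -0.3, 44.1]
gripper_width: -0.002
```

step_arm(
  moves=[
    [0.006, 0, 0, 0, 255],
  ],
)

```text
clock: 21.0
ee_pos: [0.5761, -0.0665, 0.0608]
tcp_rot: [-0.037, 1.502, -0.126]
wrist_force: [-17.7, 2.7, 46.3]
gripper_width: -0.002
```

step_arm(
  moves=[
    [-0.03, 0, 0, 0, 255],
    [-0.05, 0, 0, 0, 255],
    [-0.03, 0, 0, 0, 255],
    [0, 0.05, 0.015, 0, 255],
    [0, 0.05, 0.02, 0, 255],
    [0, 0.05, 0.02, 0, 255],
    [0, 0.025, 0.015, 0, 255],
    [0, 0, 0, 0, 255],
  ],
)

```text
clock: 22.0
ee_pos: [0.6633, 0.0909, 0.1783]
tcp_rot: [-0.13, 1.495, -0.241]
wrist_force: [0.4, -0.8, -0.4]
gripper_width: -0.004
```

```bash
python3 - <<'E'
from h import *
import cv2
P=(.639,.035,-.069)
b=imaging.camera("side")
cv2.imwrite("pics/s19.png",cv2.resize(b[130:270,250:390],None,fx=5,fy=5,interpolation=cv2.INTER_CUBIC))
b=imaging.camera("top")
cv2.imwrite("pics/t19.png",cv2.resize(b[160:260,240:400],None,fx=5,fy=5,interpolation=cv2.INTER_CUBIC))
plan(T(P,(0,.072,.07)),-3.95)
E
```

```text
p [0.6621 0.0876 0.1781] zdir deg -6.48 tilt [ 0.0718 -0.021  -0.9972] shift tool [ 0.1061  0.0184 -0.0282] turn -0.0442 clock 22.1
```

View pics/s19.png

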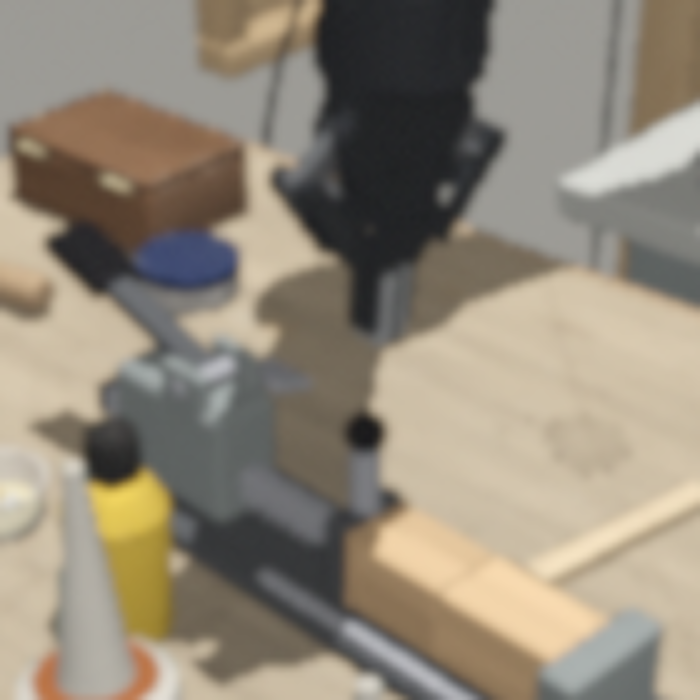

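View pics/t19.png

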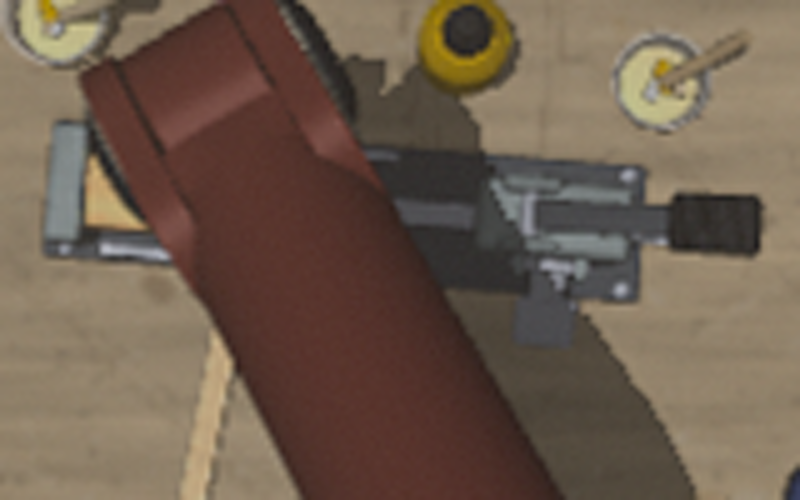

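```bash
python3 - <<'E'
from h import *
P=(.639,.035,-.069)
w=back("side",(250+366/5-.4,130+432/5-.4),.106); print(w, T((0,0,.069),w-[.639,.035,0]))
w=back("top",(250+493/9-.4,180+165/9-.4),.108); print(w, T((0,0,.069),w-[.639,.035,0]))
E
```

```text
[0.63962734 0.06656436 0.106     ] [-0.00155036  0.0315325   0.106     ]
[0.64504058 0.06844893 0.108     ] [0.00372006 0.03378581 0.108     ]
```

step_arm(
  moves=[
    [0.0, 0.015, -0.015, -0.044, 255],
    [0.035, 0.004, -0.007, 0, 255],
    [0.025, 0.002, -0.003, 0, 255],
    [0, 0, 0, 0, 255],
  ],
)

```text
clock: 22.6
ee_pos: [0.6393, 0.1062, 0.1155]
tcp_rot: [-0.26, 1.497, -0.328]
wrist_force: [0.2, -0.2, -0.6]
gripper_width: 0.003
```

```bash
python3 - <<'E'
from h import *
P=(.639,.035,-.069)
plan(T(P,(0,.072,.07)),-3.95)
E
```

```text
p [0.6393 0.1062 0.1155] zdir deg -3.9 tilt [ 0.0697 -0.0237 -0.9973] shift tool [0.0457 0.0018 0.0014] turn 0.0009 clock 22.6
```

step_arm(
  moves=[
    [0.025, 0.001, 0.001, 0, 255],
    [0.02, 0.001, 0, 0, 255],
    [0, 0, 0, 0, 255],
  ],
)

```text
clock: 22.98
ee_pos: [0.6443, 0.1067, 0.073]
tcp_rot: [-0.233, 1.493, -0.302]
wrist_force: [-0.2, 1.0, 0.1]
gripper_width: 0.002
```

```bash
python3 - <<'E'
from h import *
import cv2
P=(.639,.035,-.069)
plan(T(P,(0,-.021,.07)),-3.95)
b=imaging.camera("side")
cv2.imwrite("pics/s20.png",cv2.resize(b[150:290,260:400],None,fx=5,fy=5,interpolation=cv2.INTER_CUBIC))
E
```

```text
p [0.6443 0.1067 0.073 ] zdir deg -3.9 tilt [ 0.074  -0.0231 -0.997 ] shift tool [ 0.0047 -0.0928 -0.0006] turn 0.0008 clock 22.975
```

View pics/s20.png

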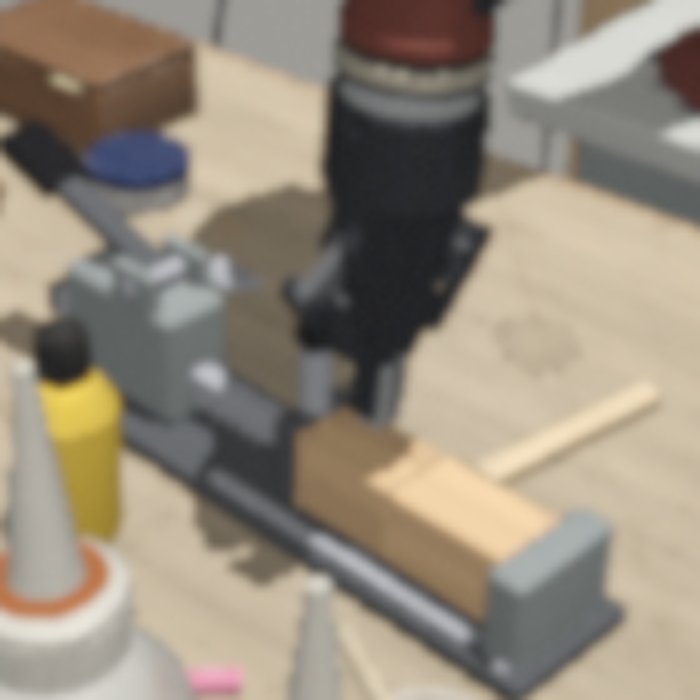

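step_arm(
  moves=[
    [0, -0.018, 0, 0, 255],
    [0, -0.02, 0, 0, 255],
    [0, -0.02, 0, 0, 255],
    [0, -0.02, 0, 0, 255],
  ],
)

```text
clock: 23.52
ee_pos: [0.6394, 0.0299, 0.0773]
tcp_rot: [-0.12, 1.49, -0.185]
wrist_force: [0.9, 3.5, -4.0]
gripper_width: -0.001
```

```bash
python3 - <<'E'
from h import *
P=(.639,.035,-.069)
plan(T(P,(0,-.021,.07)),-3.95); print(telemetry.state()["wrist_force"])
E
```

```text
p [0.6394 0.0299 0.0773] zdir deg -3.68 tilt [ 0.079  -0.0148 -0.9968] shift tool [ 0.0073 -0.0158 -0.0014] turn 0.0046 clock 23.525
[ 0.87396609  3.49234225 -4.04380638]
```

step_arm(
  moves=[
    [0.003, -0.008, 0, 0, 255],
    [0.002, -0.006, 0, 0, 255],
    [0, -0.005, 0, 0, 255],
  ],
)

```text
clock: 23.9
ee_pos: [0.6399, 0.0163, 0.0749]
tcp_rot: [0.05, 1.485, -0.014]
wrist_force: [0.9, 10.6, -4.6]
gripper_width: 0.003
```

step_arm(
  moves=[
    [0, -0.005, 0, 0, 255],
  ],
)

```text
clock: 24.02
ee_pos: [0.6398, 0.0167, 0.075]
tcp_rot: [0.139, 1.483, 0.079]
wrist_force: [0.6, 8.7, -4.5]
gripper_width: 0.002
```

step_arm(
  moves=[
    [0, -0.01, 0, 0, 255],
    [0, -0.01, 0, 0, 255],
  ],
)

```text
clock: 24.28
ee_pos: [0.6399, 0.0174, 0.0754]
tcp_rot: [0.423, 1.469, 0.378]
wrist_force: [1.6, 13.9, -5.0]
gripper_width: -0.001
```

step_arm(
  moves=[
    [0, 0.02, 0, 0, 255],
    [-0.03, 0.005, 0, 0, 255],
    [-0.05, 0, 0, 0, 255],
    [-0.03, 0, -0.04, 0, 255],
    [0, 0, -0.05, 0, 255],
    [0, 0, -0.05, 0, 255],
    [0, -0.05, -0.02, 0, 255],
    [0, -0.05, 0, 0, 255],
  ],
)

```text
clock: 25.28
ee_pos: [0.4638, -0.0597, 0.1712]
tcp_rot: [0.288, 1.471, 0.25]
wrist_force: [0.7, -1.0, 0.3]
gripper_width: -0.002
```

```bash
python3 - <<'E'
from h import *
import cv2
print(pose()[0])
b=imaging.camera("side")
cv2.imwrite("pics/s21.png",cv2.resize(b[150:290,260:400],None,fx=5,fy=5,interpolation=cv2.INTER_CUBIC))
b=imaging.camera("top")
cv2.imwrite("pics/t21.png",cv2.resize(b[150:300,240:400],None,fx=5,fy=5,interpolation=cv2.INTER_CUBIC))
E
```

```text
[ 0.46376739 -0.05965222  0.17116937]
```

View pics/s21.png

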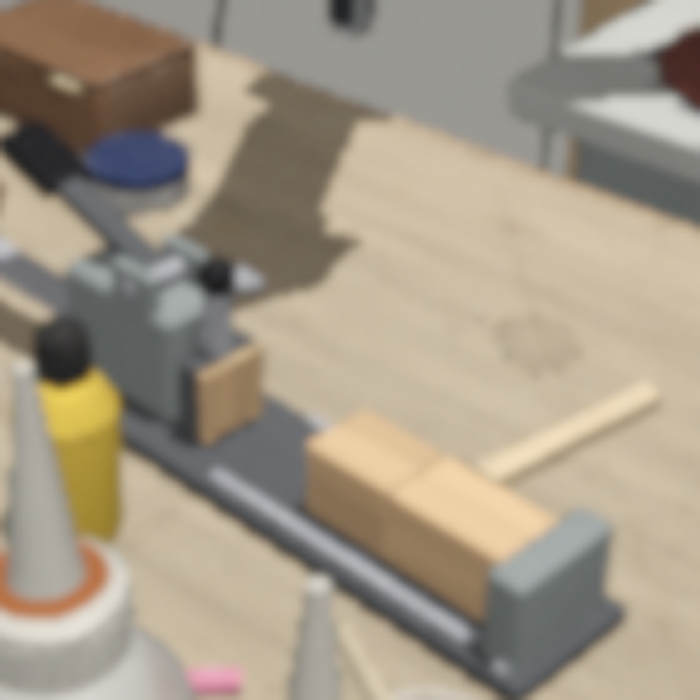

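View pics/t21.png

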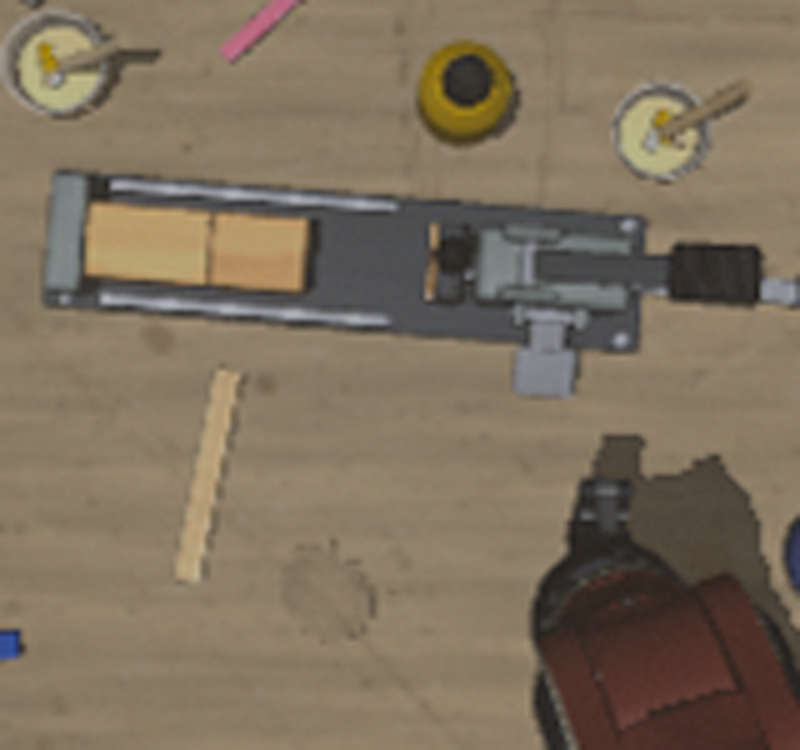

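```bash
python3 - <<'E'
from h import *
import cv2
inv=lambda w:T((0,0,.069),w-np.array([.639,.035,0])).round(4)
print("ball",inv(back("top",(240+459/5-.4,150+252/5-.4),.106)),inv(back("side",(260+215/5-.4,150+274/5-.4),.106)))
print("face top", inv(back("top",(240+428/5-.4,150+262/5-.4),.06)))
print("pad up/down", [ (proj("side",T((.639,.035,-.069),(x,-.1,z)))-[260,150])*5 for x,z in((-.061,.08),(-.06,.06))])
b=imaging.camera("top"); cv2.imwrite("pics/t22.png",cv2.resize(b[180:220,250:350],None,fx=8,fy=8,interpolation=cv2.INTER_CUBIC))
E
```

```text
ball [ 0.0033 -0.0425  0.106 ] [-0.0038 -0.0443  0.106 ]
face top [ 0.0003 -0.0262  0.06  ]
pad up/down [array([221.00210857, 238.32611926]), array([220.29232415, 269.19351324])]
```

View pics/t22.png

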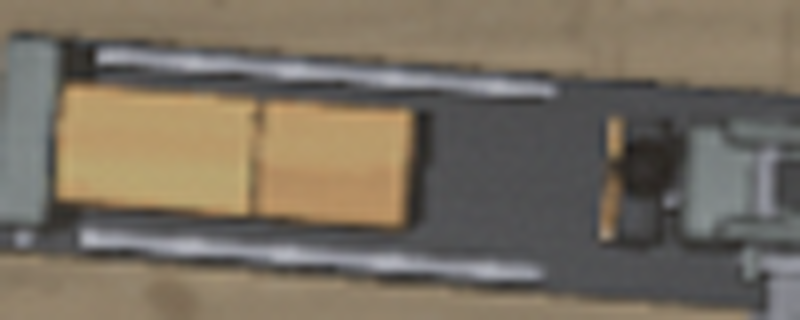

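```bash
python3 -c "
from plant import telemetry,manip
s=telemetry.state();print(s['clock'],s['joint_vel'].round(3),s['wrist_force'].round(2))
print(manip.finish_job())"
```

```text
25.425 [-0.06   0.001 -0.063 -0.008 -0.02  -0.015 -0.013] [0.68 0.32 0.44]
the job is handed in; nothing more can be done
None
```

The job is handed in at about 25 s, and my last pictures show every required end condition met. `finish_job` gives no verdict, so I have no confirmation beyond those pictures.

**What I did**
- **Offcut:** I lifted it off the rails and laid it flat on the worktop on the robot's side of the clamp.
- **Block:** I placed it lengthwise in the bed and let go with the joint still open.
- **Trigger:** I gave three full presses and a fourth that stopped short and hard. The wrist saw about 40 N at that stop, well above the 15 N a normal press needs, which is what a shut joint should feel like.
- **Release and jaw:** I pressed the release lever down to its hard stop, then pushed the jaw back by its post to its end stop and backed the arm clear.

**What the last checks showed**
- **Block:** it measures about 130 mm long against the stop, which is the shut length. The top view still shows a thin dark line at the joint, which I read as the seam. It is about one pixel wide, and a pixel covers 3 mm there, so the picture alone can't prove the gap is under 2 mm.
- **Jaw:** its face is at about -26 mm in the clamp frame and the ball at about -42 to -44 mm. Home would be -28 and -40 mm, so both are within measuring error.
- **Lever:** it looks down in the side view.
- **Bystanders:** I saw no shift in the bottle, cups or tin, but I did not measure them again.

**What was off**
- **Tool tilt:** the tool drifted off vertical by up to about 0.1 rad during the run, which caused no visible harm.
- **Trigger overshoot:** the first press ended at about 67 N on the wrist, under the 120 N limit. I pressed more gently after that.

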